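# Pack two engraved gifts in their own snap-lid cases

## Task

Pack the two finished engraving orders: lay the steel hip flask and the walnut name bar each down into the open gift case whose recess has its shape, setting them in rather than dropping them, and then shut each case by pressing the front edge of its sprung lid until the catch clicks and holds it shut. Leave the tools, the copper blank and everything else on the bench where they are.

Things in the scene. Friction and masses are not known exactly. Their poses are not given: they have to be found in the camera images.
- flask: steel hip flask lying flat: main body 58 mm wide (its x), 82 mm long (its y), 24 mm thick (its z), rounded edges; a short neck and a dark round screw cap stand out of its +y end, to 63 mm from the origin. Origin at the centre of the main body, half-way up (12 mm above what it lies on). About 0.17 kg. Either flat side may be up
- flask_cap (a point): middle of the flask's screw cap (23 mm diameter), 55 mm from the flask's origin along its +y
- name_bar: walnut desk name bar with a brass strip on top, lying brass up: 36 mm wide (its x), 130 mm long (its y), 22 mm thick (its z). Origin at its centre, half-way up (11 mm above what it lies on). About 0.16 kg; either way round fits its case
- flask_case: navy gift case for the flask, fixed. Origin under its centre; base 96 mm deep (its x), 138 mm long (its y), 24 mm high, brass push button at its front -x, lid hinged along its +x edge. Grey pad flush with the rim; a dark-floored recess in it, 9 mm deep 5 to 6 mm of room all round, rounded edges, takes the flask lying along the case's y, cap towards +y; it then stands 15 mm proud of the pad
- flask_case_recess (a point): centre of the floor of the recess for the flask's main body (68 x 94 mm), 13 mm from the case's origin along its -y, 15 mm above the bench; the seated flask's origin is 12 mm above it; case axes
- flask_case_neck (a point): point on the recess floor (15 mm above the bench) under the middle of the cap of a well-placed flask; the neck channel is 34 mm wide
- flask_lid (a joint): angle of the navy lid: 0 shut, 2.65 rad fully open (leaning back behind the case). Lid: hollow shell 96 mm deep, 138 mm long, 21 mm high, 3 mm walls, 0.10 kg; shut, its top is 45 mm above the bench. A light hinge spring holds it open and lifts it again from shut (about 1 N at the edge) unless the catch in the middle of the front edge has clicked; it bites in the last 14 mm of the edge's travel and clicks at about 6 N on the front edge
- flask_lid_hinge (a point): middle of the navy case's hinge axis, 48 mm from the case's origin along its +x, at rim height 24 mm; the axis runs along the case's y; case axes
- flask_lid_edge (a point): middle of the navy lid's front top edge (on the lid, 96 mm from the hinge axis and 21 mm to the outer side); moves with the lid
- bar_case: wine-red gift case for the name bar, fixed to the bench. Origin at the centre of its underside; base 80 mm deep (its x), 164 mm long (its y), 24 mm high, brass push button at its front -x, lid hinged along its +x edge. Grey pad flush with the rim; the dark-floored recess (46 x 146 mm, 9 mm deep, rounded edges) in its middle takes the name bar lying along the case's y, which then stands 13 mm proud of the pad
- bar_case_recess (a point): centre of the floor of the name bar's recess, over the case's origin, 15 mm above the bench; the seated bar's origin is 11 mm above it; case axes
- bar_lid (a joint): angle of the wine-red lid, as for the navy one (0 shut, 2.65 rad open). Lid: hollow shell 80 mm deep, 164 mm long, 21 mm high; shut, its top is 45 mm above the bench; same spring and catch
- bar_lid_hinge (a point): middle of the wine-red case's hinge axis, 40 mm from the case's origin along its +x, at rim height 24 mm; the axis runs along the case's y; case axes
- bar_lid_edge (a point): middle of the wine-red lid's front top edge (on the lid, 80 mm from the hinge axis and 21 mm to the outer side); moves with the lid
- blank: bystander: bare copper blank plate, 70 x 100 x 4 mm, flat on the bench; origin under its centre
- loupe: bystander: black eye loupe, 36 mm diameter, 36 mm tall, standing; origin under its centre
- oil: bystander: yellow oil bottle with red cap, 44 mm diameter, 100 mm tall; origin under its centre
- tin: bystander: small round tin with a blue band, 40 mm diameter, 40 mm tall; origin under its centre
- brush: bystander: flat brush, 180 mm long, lying along its x
- driver: bystander: screwdriver, 170 mm long, lying along its x
- packed_case: bystander: black gift case, already packed and shut, 80 x 150 x 45 mm; origin under its centre
- cutters: bystander: round wooden stand with upright engraving cutters, 56 mm diameter, 68 mm tall; origin under its centre
Things that resemble listed ones, but are neither listed nor needed, are in the scene too. What is shaped like the bar_case but turquoise is not meant. Leave any pink look-alike of the flask alone.

How it is judged:
By the outcome, as a careful person would: the job done as asked, in the order asked, and still so for the second after the job is handed in, with the robot touching nothing.
It also fails if it takes over 72 s, if anything falls off the work surface, if the arm or the gripper's body presses on something with over 40 N, if the wrist force passes 120 N, or if a joint passes its speed limit or range.

## Robot

A 6-joint arm with a two-finger parallel gripper is mounted at the origin on the work surface. World frame = base frame: x ahead of the robot, y to its left, z up, the work surface at z = 0. Lengths are in m, angles in rad, forces in N, time in s.
With the tool pointing down it reaches from about 0.25 to 0.725 m from the base axis. Payload 4 kg.
Tool frame: the origin (TCP) lies between the finger pads; the fingertips stand 11 mm ahead of it and the grasp point (between the pads) lies 8 mm behind it (bot.tip_extent is the distance from the TCP to the fingertips, in m); z points along the fingers, y is the line along which they close (so a half turn about z gives the same grasp; the last joint's range is limited). The gripper opens to 85 mm and grips with 20 to 120 N. Pads are 22 mm wide; open, the fingers measure 114 mm over their backs; the gripper's body (76 mm by 85 mm) begins 54 mm behind the grasp point. The pads swing forward as they close: fully open they stand 13 mm farther back than shut.
Start: joints at [1.319, 0.241, 0.005, 1.335, 0, 1.571], TCP at [0.125, 0.484, 0.242] pointing down, gripper open.
Joint ranges: [-2.72, 2.72], [-1.05, 1.87], [-1.09, 1.28], [-1.99, 2.15], [-1.42, 1.44], [-3.14, 3.14]. Speed limits (rad/s): [2.79, 2.79, 3.14, 3.14, 3.14, 3.14].

## Interface

Orientations are given as a unit quaternion [x, y, z, w].
In Python, from workcell import bot gives the robot as it stands. The module is installed in compiled form; this text tells all that it offers.
- The arm moves only by the tool drive_tool, never from a script. Its argument "rows" is a list of rows, each an object of numbers: "dx", "dy", "dz": the shift along the tool's x, y, z in units of 50 mm (1.0 is 50 mm); "wx", "wy", "wz": the turn, a rotation vector about the tool's x, y, z in units of 5 degrees (1.0 is 5 degrees); "hand": the finger opening in mm, from 0 to 85.4. A call has 1 to 20 rows; each row is the pose to reach, as a shift and turn from the pose commanded when the call began, along the tool's axes at that moment; what a row does not reach only later rows make up. A row lasts 1/10 s, in which the tool goes at most 50 mm and 8.59 degrees, less where a joint would pass 70% of its speed; a pose out of reach is approached as far as the arm can. A call with a gripper value outside its range is refused whole. The fingers move at their own pace and stop on an object; the grip force is fixed at half the most. Time passes only in rows, so rows that repeat a pose let the fingers close. It gives the time, the measured TCP pose, the force, the opening and the grip force at its end, in the units of the state.
- bot.get_obs(): the state, without advancing time (a new reading comes with each control period).
- bot.camera(name): name is "scene" or "top" or "wrist"; returns the picture (384x512x3 uint8, red, green, blue); there is no depth.
- bot.get_calibration(name): a dict with "vfov" (degrees; the focal length in pixels is half the picture's height over the tangent of half this angle, whatever the lens; pixels are square), "cx", "cy" (the principal point, pixels), "origin" and "rotation" of the camera in the world; the wrist camera has in their place "mount" (4x4, takes a point from camera to tool coordinates, whose origin is the TCP and whose axes are the flange's). Camera axes: x right, y up, looking along -z (the intrinsics and any distortion apply to the point x, -y, -z); pixel columns grow to the right and rows downward; lengths in m; the calibration is good to about 2 mm. A picture is of the moment at which its call begins: read the wrist's pose just before it. get_calibration takes no time and is no camera call.
- bot.job_done(): hands the job in; it is judged then, once.
Trained networks look in the newest picture that a camera, given by its name, has taken for a name from the list of things; names that differ only in an ending like _2 or _b are one class to them, and where a whole thing is asked for, a point or a joint stands for the part that bears it (a point fixed in the world has none). Each returns a list of dicts, best first, with "score" (0 to 1); they miss things now and then, are a little off and sometimes report something else, mostly with a low value. They report only what shows in the picture. A call takes as long as a camera call. They do not tell look-alikes from the thing itself.
- bot.look_for(camera, thing): "extent" ([centre column, centre row, width, height] in pixels, round what is visible of it).
- bot.outline_of(camera, thing): "region" (384x512 bool, what is visible of it) and "extent" ([centre column, centre row, width, height] in pixels, round what is visible of it).
The state is a dict: "clock": time; "joint_pos": joint angles; "joint_vel": joint speeds; "tau": joint torques, N m; "eef_pos": TCP position; "tool_rot": TCP orientation; "ft_force": force on the tool from outside, world axes, zero at the start; "ft_torque": the same for the moment, N m; "grip_width": finger opening in m; "grasp_force": force on a finger pad.
Only numpy, scipy, OpenCV 4.12 (cv2) and the standard library are available. Lean on these libraries where they do the work, as an engineer would, in place of code of your own. Each camera call takes 0.05 s, during which the arm holds its last target. There are 200 camera calls.

## Working session

There is one attempt and no reset: what is moved stays moved. The work goes in short steps, Python scripts to look and compute and a tool call to move; the robot and the scene stay as the last step left them, time stands still between calls to the robot, and variables do not carry over. Pictures are saved under pics/ and viewed, at most 10 in all, crops included, and the job is handed in when it is done.

Besides the shell and the picture viewer there is one more tool, called after ">>>" as name(argument=value, ...) on one line, values as JSON. drive_tool: Moves the arm, as the interface text tells. Its arguments: {"type":"object","properties":{"rows":{"type":"array","items":{"type":"object","properties":{"dx":{"type":"number"},"dy":{"type":"number"},"dz":{"type":"number"},"wx":{"type":"number"},"wy":{"type":"number"},"wz":{"type":"number"},"hand":{"type":"number"}}}}},"required":["rows"]}

```bash
mkdir -p pics; python3 - <<'E'
from workcell import bot
import cv2,numpy as np
for n in("top","scene"):
    im=bot.camera(n); cv2.imwrite(f"pics/{n}0.png",cv2.resize(im[:,:,::-1],(800,600),interpolation=cv2.INTER_CUBIC))
    c=bot.get_calibration(n); print(n,{k:(np.round(v,4).tolist()) if not isinstance(v,str) else v for k,v in c.items()})
    for t in("flask","flask_cap","name_bar","flask_case","bar_case","flask_lid","bar_lid","blank","packed_case"):
        print(t,[(round(d["score"],2),np.round(d["extent"]).tolist()) for d in bot.look_for(n,t)][:4])
print(bot.get_calibration("wrist")); print(bot.get_obs())
E
```

```text
top {'vfov': 50.0421, 'cx': 257.9737, 'cy': 191.806, 'origin': [0.2264, 0.0703, 1.4063], 'rotation': [0.0775, -0.0747, -0.681, 0.7243]}
flask [(0.89, [341.0, 130.0, 28.0, 23.0]), (0.86, [307.0, 154.0, 24.0, 31.0]), (0.16, [197.0, 189.0, 52.0, 25.0])]
flask_cap [(0.75, [194.0, 190.0, 57.0, 24.0]), (0.73, [341.0, 129.0, 29.0, 23.0]), (0.6, [311.0, 153.0, 24.0, 31.0])]
name_bar [(0.73, [312.0, 154.0, 24.0, 32.0]), (0.49, [194.0, 200.0, 54.0, 54.0])]
flask_case [(0.69, [378.0, 209.0, 52.0, 62.0]), (0.2, [192.0, 200.0, 52.0, 54.0])]
bar_case [(0.69, [194.0, 268.0, 52.0, 29.0]), (0.56, [192.0, 201.0, 54.0, 46.0]), (0.22, [271.0, 122.0, 8.0, 44.0])]
flask_lid [(0.6, [379.0, 195.0, 46.0, 33.0])]
bar_lid [(0.77, [191.0, 269.0, 52.0, 29.0]), (0.55, [192.0, 188.0, 52.0, 24.0])]
blank [(0.87, [286.0, 214.0, 30.0, 37.0])]
packed_case [(0.85, [135.0, 161.0, 45.0, 23.0])]
scene {'vfov': 57.9536, 'cx': 262.7501, 'cy': 191.0628, 'origin': [0.902, -0.3092, 0.7997], 'rotation': [0.2854, 0.1098, 0.3341, 0.8916]}
flask [(0.69, [255.0, 344.0, 30.0, 52.0]), (0.6, [258.0, 277.0, 47.0, 26.0])]
flask_cap [(0.
[... 1070 characters left out ...]
+00]])}
{'clock': 1.0, 'joint_pos': array([1.31899556e+00, 2.40595710e-01, 4.98203097e-03, 1.33515619e+00,
       1.07171625e-05, 1.57077995e+00]), 'joint_vel': array([-0.00080237,  0.00023401, -0.00087743,  0.00100124,  0.00086429,
       -0.00046851]), 'tau': array([ 8.68126808e-04, -3.72216225e+01,  2.52696079e+01,  1.13167654e-03,
        2.78652033e-04, -3.93724093e-06]), 'eef_pos': array([0.12457317, 0.48424137, 0.24230174]), 'tool_rot': array([ 1.25559916e-01,  9.92086038e-01,  1.37956389e-05, -3.65511174e-06]), 'ft_force': array([-0.21659851, -0.00765976,  0.1986308 ]), 'ft_torque': array([ 0.00222424, -0.00723184,  0.00549272]), 'grasp_force': 0.0, 'grip_width': 0.08564714362524131}
```

View pics/top0.png

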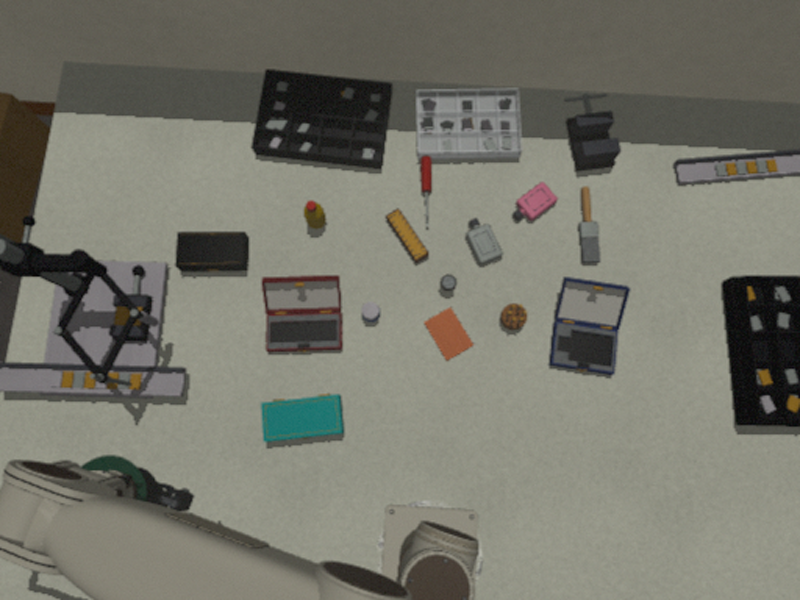

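View pics/scene0.png

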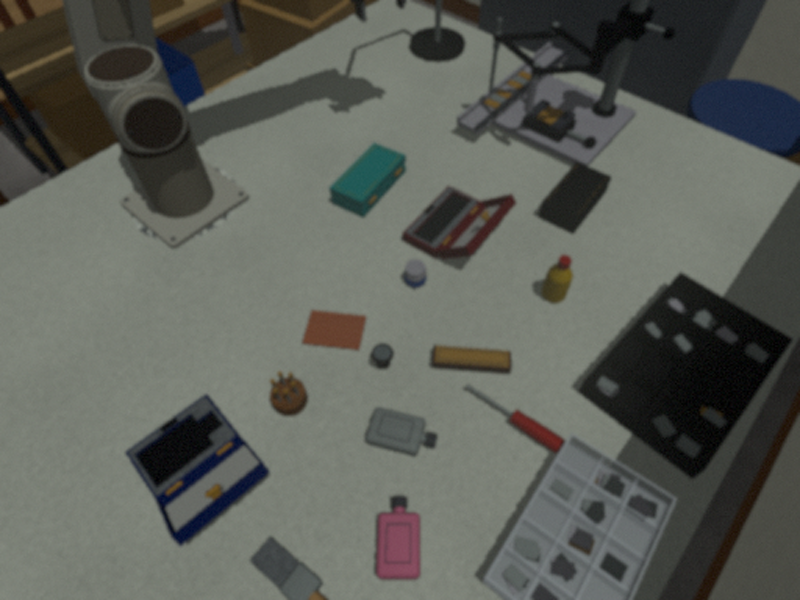

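The top view (800x600 view pixels) shows these:
- **Flask candidates:** grey flask at (484,242) and pink look-alike at (537,202). I choose the grey one.
- **Bar-case candidates:** wine-red open case at (303,315), turquoise at (302,418) and black packed case at (212,251). I choose the wine-red one.
- **Name bar:** brass and walnut at (407,235). The brush at (590,230) and driver at (427,190) could be taken for it.
- **Flask case:** open navy case at (590,325).

Both lids lean away from the robot.

```bash
cat > h.py <<'E'
from workcell import bot
import numpy as np, cv2
from scipy.spatial.transform import Rotation as R
def cam(n):
    c=bot.get_calibration(n); f=192/np.tan(np.radians(c["vfov"]/2))
    if n=="wrist":
        o=bot.get_obs(); T=np.eye(4); T[:3,:3]=R.from_quat(o["tool_rot"]).as_matrix(); T[:3,3]=o["eef_pos"]
        M=T@c["mount"]; return f,c["cx"],c["cy"],M[:3,3],M[:3,:3]
    return f,c["cx"],c["cy"],np.array(c["origin"]),R.from_quat(c["rotation"]).as_matrix() if np.size(c["rotation"])==4 else np.array(c["rotation"])
def p2w(C,uv,z):
    f,cx,cy,o,Rm=C; uv=np.atleast_2d(uv).astype(float)
    d=np.c_[(uv[:,0]-cx)/f,-(uv[:,1]-cy)/f,-np.ones(len(uv))]@Rm.T
    return o+d*((z-o[2])/d[:,2])[:,None]
def w2p(C,P):
    f,cx,cy,o,Rm=C; q=(np.atleast_2d(P)-o)@Rm
    return np.c_[cx+f*q[:,0]/-q[:,2],cy-f*q[:,1]/-q[:,2]]
E
python3 - <<'E'
from h import *
np.set_printoptions(precision=3,suppress=True)
s=512/800
t=cam("top"); S=cam("scene")
print("base px top*800/512",w2p(t,[[0,0,0]])/s,"scene",w2p(S,[[0,0,0]])/s)
T={"flask_body":((485,243),.024),"flask_cap":((475,224),.012),"bar1":((393,213),.022),"bar2":((422,257),.022),
"navyFL":((551,369),.02),"navyFR":((613,374),.02),"navyHL":((558,316),.024),"navyHR":((619,326),.024),"navyEdgeL":((566,280),.06),"navyEdgeR":((628,290),.06),
"redFL":((267,350),.02),"redFR":((341,348),.02),"redHL":((265,313),.024),"redHR":((340,312),.024),"brushlow":((590,262),.01),"tin":((371,313),.04),"cutters":((513,316),.05),"loupe":((448,283),.036),"oil":((315,215),.1)}
for k,(p,z) in T.items(): print(k,p2w(t,np.array(p)*s,z)[0])
Q={"flask_body":((396,430),.024),"flask_cap":((431,439),.012),"bar1":((433,350),.022),"bar2":((510,357),.022),"navyF1":((128,454),.024),"navyF2":((206,399),.024),"redF1":((403,237),.024),"redF2":((450,188),.024)}
for k,(p,z) in Q.items(): print("S",k,p2w(S,np.array(p)*s,z)[0])
E
```

```text
base px top*800/512 [[428.606 554.912]] scene [[185.277 200.554]]
flask_body [ 0.67  -0.09   0.024]
flask_cap [ 0.718 -0.067  0.012]
bar1 [0.729 0.121 0.022]
bar2 [0.63  0.049 0.022]
navyFL [ 0.397 -0.243  0.02 ]
navyFR [ 0.394 -0.376  0.02 ]
navyHL [ 0.513 -0.256  0.024]
navyHR [ 0.499 -0.389  0.024]
navyEdgeL [ 0.586 -0.264  0.06 ]
navyEdgeR [ 0.572 -0.397  0.06 ]
redFL [0.4   0.373 0.02 ]
redFR [0.414 0.213 0.02 ]
redHL [0.48  0.385 0.024]
redHR [0.493 0.222 0.024]
brushlow [ 0.645 -0.33   0.01 ]
tin [0.492 0.153 0.04 ]
cutters [ 0.502 -0.153  0.05 ]
loupe [ 0.57  -0.011  0.036]
oil [0.686 0.284 0.1  ]
S flask_body [ 0.677 -0.091  0.024]
S flask_cap [ 0.722 -0.063  0.012]
S bar1 [0.629 0.053 0.022]
S bar2 [0.733 0.126 0.022]
S navyF1 [ 0.405 -0.376  0.024]
S navyF2 [ 0.419 -0.247  0.024]
S redF1 [0.427 0.206 0.024]
S redF2 [0.41  0.371 0.024]
```

```bash
cat >> h.py <<'E'
def plan(xyz,yaw):
    "units for a target TCP position and tool-y heading (deg), tool down"
    o=bot.get_obs(); R0=R.from_quat(o["tool_rot"]); a=np.radians(yaw)
    y=np.array([np.cos(a),np.sin(a),0]); z=np.array([0,0,-1.]); x=np.cross(y,z)
    d=R0.inv().apply(np.array(xyz)-o["eef_pos"])/.05
    w=np.degrees((R0.inv()*R.from_matrix(np.c_[x,y,z])).as_rotvec())/5
    print("d",np.round(d,3),"w",np.round(w,3))
def state():
    o=bot.get_obs(); m=R.from_quat(o["tool_rot"]).as_matrix()
    print("t",round(o["clock"],2),"p",np.round(o["eef_pos"],4),"yaw",round(np.degrees(np.arctan2(m[1,1],m[0,1])),2),"F",np.round(o["ft_force"],1),"w",round(o["grip_width"],4),"g",round(o["grasp_force"],1),"j",np.round(o["joint_pos"],2))
E
python3 - <<'E'
from h import *
state(); print(bot.tip_extent); plan([.672,-.09,.2],-62)
E
```

```text
t 1.0 p [0.1246 0.4842 0.2423] yaw 75.57 F [-0.2 -0.   0.2] w 0.0856 g 0.0 j [1.32 0.24 0.   1.34 0.   1.57]
0.011
d [-13.465  -8.395   0.846] w [-0.    -0.    27.515]
```

>>> drive_tool(rows=[{"dx": -13.465,"dy": -8.395,"dz": 0.85,"wz": 27.5},{"dx": -13.465,"dy": -8.395,"dz": 0.85,"wz": 27.5},{"dx": -13.465,"dy": -8.395,"dz": 0.85,"wz": 27.5},{"dx": -13.465,"dy": -8.395,"dz": 0.85,"wz": 27.5},{"dx": -13.465,"dy": -8.395,"dz": 0.85,"wz": 27.5},{"dx": -13.465,"dy": -8.395,"dz": 0.85,"wz": 27.5},{"dx": -13.465,"dy": -8.395,"dz": 0.85,"wz": 27.5},{"dx": -13.465,"dy": -8.395,"dz": 0.85,"wz": 27.5},{"dx": -13.465,"dy": -8.395,"dz": 0.85,"wz": 27.5},{"dx": -13.465,"dy": -8.395,"dz": 0.85,"wz": 27.5},{"dx": -13.465,"dy": -8.395,"dz": 0.85,"wz": 27.5},{"dx": -13.465,"dy": -8.395,"dz": 0.85,"wz": 27.5},{"dx": -13.465,"dy": -8.395,"dz": 0.85,"wz": 27.5},{"dx": -13.465,"dy": -8.395,"dz": 0.85,"wz": 27.5},{"dx": -13.465,"dy": -8.395,"dz": 0.85,"wz": 27.5},{"dx": -13.465,"dy": -8.395,"dz": 0.85,"wz": 27.5},{"dx": -13.465,"dy": -8.395,"dz": 0.85,"wz": 27.5},{"dx": -13.465,"dy": -8.395,"dz": 0.85,"wz": 27.5},{"dx": -13.465,"dy": -8.395,"dz": 0.85,"wz": 27.5},{"dx": -13.465,"dy": -8.395,"dz": 0.85,"wz": 27.5}])

```text
invalid input at $.rows[0]: expected keys dx, dy, dz, wx, wy, wz, hand
```

```bash
cat >> h.py <<'E'
def snap(name,things,z):
    C=cam("wrist"); im=bot.camera("wrist"); vis=im[:,:,::-1].copy(); out=[]
    for th in things:
        for d in bot.outline_of("wrist",th)[:3]:
            cs,_=cv2.findContours(d["region"].astype(np.uint8),0,2); c=max(cs,key=cv2.contourArea).reshape(-1,2)
            P=p2w(C,c,z)[:,:2]; (cx,cy),(w,h),_=r=cv2.minAreaRect((P*1000).astype(np.float32)); b=cv2.boxPoints(r)
            e=max((b[1]-b[0],b[2]-b[1]),key=np.linalg.norm)
            print(th,round(d["score"],2),"ext",np.round(d["extent"]),"rect c",round(cx/1e3,4),round(cy/1e3,4),"size",round(w),round(h),"long dir",round(np.degrees(np.arctan2(e[1],e[0])),1))
            cv2.drawContours(vis,[c],-1,(0,255,0),1)
    cv2.imwrite(f"pics/{name}.png",cv2.resize(vis,(800,600),interpolation=cv2.INTER_CUBIC))
E
python3 - <<'E'
from h import *
state(); snap("w1",["flask","flask_cap","name_bar"],.016)
E
```

```text
t 1.0 p [0.1246 0.4842 0.2423] yaw 75.57 F [-0.2 -0.   0.2] w 0.0856 g 0.0 j [1.32 0.24 0.   1.34 0.   1.57]
```

View pics/w1.png

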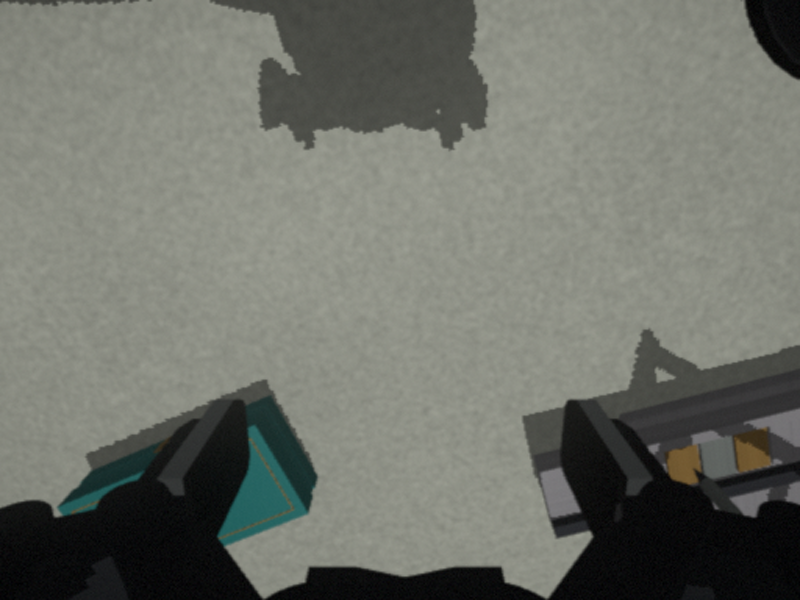

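>>> drive_tool(rows=[{"dx": -13.465,"dy": -8.395,"dz": 0.85,"wx": 0,"wy": 0,"wz": 27.5,"hand": 85},{"dx": -13.465,"dy": -8.395,"dz": 0.85,"wx": 0,"wy": 0,"wz": 27.5,"hand": 85},{"dx": -13.465,"dy": -8.395,"dz": 0.85,"wx": 0,"wy": 0,"wz": 27.5,"hand": 85},{"dx": -13.465,"dy": -8.395,"dz": 0.85,"wx": 0,"wy": 0,"wz": 27.5,"hand": 85},{"dx": -13.465,"dy": -8.395,"dz": 0.85,"wx": 0,"wy": 0,"wz": 27.5,"hand": 85},{"dx": -13.465,"dy": -8.395,"dz": 0.85,"wx": 0,"wy": 0,"wz": 27.5,"hand": 85},{"dx": -13.465,"dy": -8.395,"dz": 0.85,"wx": 0,"wy": 0,"wz": 27.5,"hand": 85},{"dx": -13.465,"dy": -8.395,"dz": 0.85,"wx": 0,"wy": 0,"wz": 27.5,"hand": 85},{"dx": -13.465,"dy": -8.395,"dz": 0.85,"wx": 0,"wy": 0,"wz": 27.5,"hand": 85},{"dx": -13.465,"dy": -8.395,"dz": 0.85,"wx": 0,"wy": 0,"wz": 27.5,"hand": 85},{"dx": -13.465,"dy": -8.395,"dz": 0.85,"wx": 0,"wy": 0,"wz": 27.5,"hand": 85},{"dx": -13.465,"dy": -8.395,"dz": 0.85,"wx": 0,"wy": 0,"wz": 27.5,"hand": 85},{"dx": -13.465,"dy": -8.395,"dz": 0.85,"wx": 0,"wy": 0,"wz": 27.5,"hand": 85},{"dx": -13.465,"dy": -8.395,"dz": 0.85,"wx": 0,"wy": 0,"wz": 27.5,"hand": 85},{"dx": -13.465,"dy": -8.395,"dz": 0.85,"wx": 0,"wy": 0,"wz": 27.5,"hand": 85},{"dx": -13.465,"dy": -8.395,"dz": 0.85,"wx": 0,"wy": 0,"wz": 27.5,"hand": 85},{"dx": -13.465,"dy": -8.395,"dz": 0.85,"wx": 0,"wy": 0,"wz": 27.5,"hand": 85},{"dx": -13.465,"dy": -8.395,"dz": 0.85,"wx": 0,"wy": 0,"wz": 27.5,"hand": 85},{"dx": -13.465,"dy": -8.395,"dz": 0.85,"wx": 0,"wy": 0,"wz": 27.5,"hand": 85}])

```text
clock: 3.1
eef_pos: [0.6715, -0.0894, 0.1998]
tool_rot: [0.97, 0.243, -0.0, -0.0]
ft_force: [0.2, -0.2, 0.3]
grip_width: 0.085
grasp_force: 0.0
```

```bash
python3 - <<'E'
from h import *
state(); snap("w2",["flask","flask_cap","name_bar"],.016)
E
```

```text
t 3.1 p [ 0.6715 -0.0894  0.1998] yaw -61.86 F [ 0.2 -0.2  0.3] w 0.085 g 0.0 j [-0.13  0.63  0.49  1.43  0.    2.52]
flask 0.96 ext [419. 123. 117.  84.] rect c 0.7762 -0.1973 size 60 110 long dir -48.8
flask 0.58 ext [262. 155.  66. 112.] rect c 0.6814 -0.0848 size 105 58 long dir 26.7
flask_cap 0.84 ext [419. 124. 121.  82.] rect c 0.776 -0.1976 size 60 110 long dir -48.7
flask_cap 0.56 ext [259. 158.  64. 109.] rect c 0.6818 -0.0845 size 107 58 long dir 26.7
name_bar 0.73 ext [ 87.  72.  86. 145.] rect c 0.6791 0.0816 size 119 42 long dir 36.2
```

View pics/w2.png

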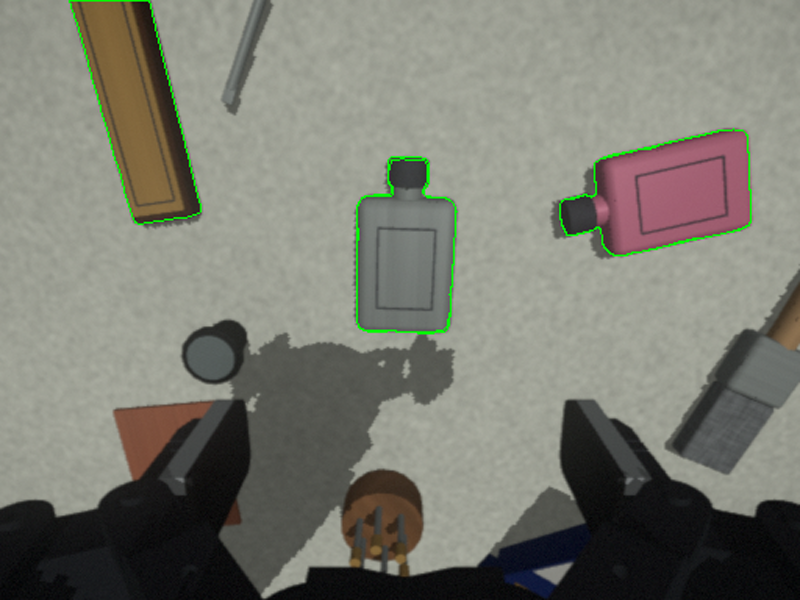

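The view shows the grey flask at (407,245) with its cap up-image. The pink one is at (675,190) and the bar is at upper left. The flask's origin is about (0.672,-0.090) with y-heading 26.7°.

```bash
python3 - <<'E'
from h import *
plan([.6717,-.0896,.0145],-63.3)
E
```

```text
d [-0.011  0.012  3.73 ] w [ 0.008 -0.012  0.296]
```

>>> drive_tool(rows=[{"dx": 0,"dy": 0.01,"dz": 1.0,"wx": 0,"wy": 0,"wz": 0.3,"hand": 73},{"dx": 0,"dy": 0.01,"dz": 2.0,"wx": 0,"wy": 0,"wz": 0.3,"hand": 73},{"dx": 0,"dy": 0.01,"dz": 3.0,"wx": 0,"wy": 0,"wz": 0.3,"hand": 73},{"dx": 0,"dy": 0.01,"dz": 3.5,"wx": 0,"wy": 0,"wz": 0.3,"hand": 73},{"dx": 0,"dy": 0.01,"dz": 3.72,"wx": 0,"wy": 0,"wz": 0.3,"hand": 73},{"dx": 0,"dy": 0.01,"dz": 3.72,"wx": 0,"wy": 0,"wz": 0.3,"hand": 73},{"dx": 0,"dy": 0.01,"dz": 3.72,"wx": 0,"wy": 0,"wz": 0.3,"hand": 50},{"dx": 0,"dy": 0.01,"dz": 3.72,"wx": 0,"wy": 0,"wz": 0.3,"hand": 50},{"dx": 0,"dy": 0.01,"dz": 3.72,"wx": 0,"wy": 0,"wz": 0.3,"hand": 50},{"dx": 0,"dy": 0.01,"dz": 3.72,"wx": 0,"wy": 0,"wz": 0.3,"hand": 50},{"dx": 0,"dy": 0.01,"dz": 3.72,"wx": 0,"wy": 0,"wz": 0.3,"hand": 50}])

```text
clock: 4.4
eef_pos: [0.6743, -0.0906, 0.0168]
tool_rot: [0.973, 0.23, 0.003, 0.001]
ft_force: [0.4, 0.7, 6.6]
grip_width: 0.0565
grasp_force: 67.7
```

>>> drive_tool(rows=[{"dx": 0,"dy": 0,"dz": 0,"wx": 0,"wy": 0,"wz": 0,"hand": 73},{"dx": 0,"dy": 0,"dz": 0,"wx": 0,"wy": 0,"wz": 0,"hand": 73},{"dx": 0,"dy": 0,"dz": 0,"wx": 0,"wy": 0,"wz": 0,"hand": 73},{"dx": 0,"dy": 0,"dz": 0,"wx": 0,"wy": 0,"wz": 0,"hand": 73}])

```text
clock: 4.8
eef_pos: [0.672, -0.0905, 0.0135]
tool_rot: [0.973, 0.23, -0.0, -0.0]
ft_force: [0.6, -0.6, -0.1]
grip_width: 0.073
grasp_force: 0.0
```

```bash
python3 - <<'E'
from h import *
state(); snap("w3",["flask"],.016)
E
```

```text
t 4.8 p [ 0.672  -0.0905  0.0135] yaw -63.43 F [ 0.6 -0.6 -0.1] w 0.073 g 0.0 j [-0.13  0.75  0.22  1.04 -0.    2.54]
flask 0.66 ext [262. 234. 150. 246.] rect c 0.6818 -0.0871 size 110 60 long dir 26.7
flask 0.59 ext [490. 197.  36.  60.] rect c 0.7429 -0.1585 size 25 15 long dir 38.9
```

View pics/w3.png

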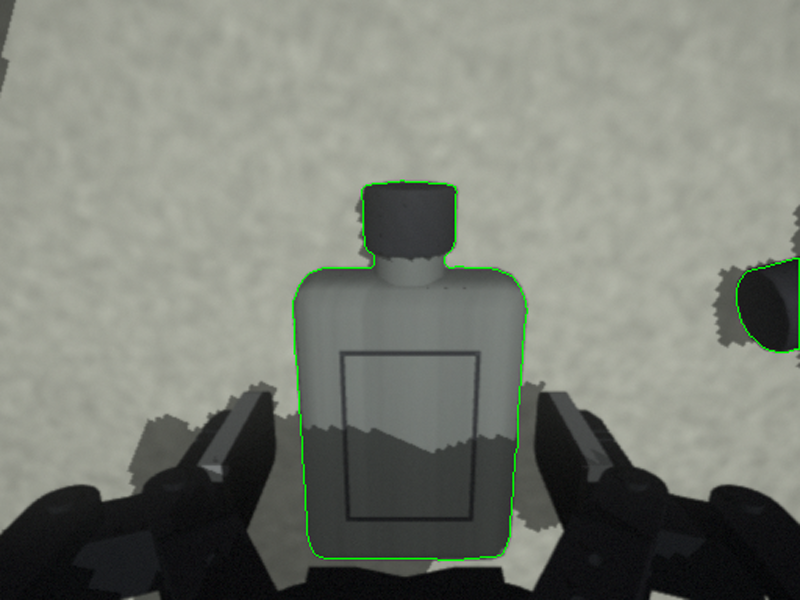

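>>> drive_tool(rows=[{"dx": 0,"dy": 0,"dz": 0,"wx": 0,"wy": 0,"wz": 0,"hand": 63},{"dx": 0,"dy": 0,"dz": 0,"wx": 0,"wy": 0,"wz": 0,"hand": 63},{"dx": 0,"dy": 0,"dz": 0.03,"wx": 0,"wy": 0,"wz": 0,"hand": 63},{"dx": 0,"dy": 0,"dz": 0.06,"wx": 0,"wy": 0,"wz": 0,"hand": 63},{"dx": 0,"dy": 0,"dz": 0.06,"wx": 0,"wy": 0,"wz": 0,"hand": 63}])

```text
clock: 5.4
eef_pos: [0.672, -0.0904, 0.0104]
tool_rot: [0.973, 0.23, -0.0, -0.0]
ft_force: [-0.5, 0.2, -0.6]
grip_width: 0.063
grasp_force: 0.0
```

>>> drive_tool(rows=[{"dx": 0,"dy": 0,"dz": 0.03,"wx": 0,"wy": 0,"wz": 0,"hand": 63},{"dx": 0,"dy": 0,"dz": 0.06,"wx": 0,"wy": 0,"wz": 0,"hand": 63},{"dx": 0,"dy": 0,"dz": 0.06,"wx": 0,"wy": 0,"wz": 0,"hand": 63}])

```text
clock: 5.7
eef_pos: [0.672, -0.0904, 0.0074]
tool_rot: [0.973, 0.23, -0.0, -0.0]
ft_force: [-0.1, 0.7, 0.0]
grip_width: 0.0629
grasp_force: 0.0
```

>>> drive_tool(rows=[{"dx": 0,"dy": 0,"dz": -0.04,"wx": 0,"wy": 0,"wz": 0,"hand": 63},{"dx": 0,"dy": 0,"dz": -0.04,"wx": 0,"wy": 0,"wz": 0,"hand": 50},{"dx": 0,"dy": 0,"dz": -0.04,"wx": 0,"wy": 0,"wz": 0,"hand": 50},{"dx": 0,"dy": 0,"dz": -0.04,"wx": 0,"wy": 0,"wz": 0,"hand": 50},{"dx": 0,"dy": 0,"dz": -0.04,"wx": 0,"wy": 0,"wz": 0,"hand": 50}])

```text
clock: 6.2
eef_pos: [0.6728, -0.0905, 0.0105]
tool_rot: [0.973, 0.23, 0.001, 0.0]
ft_force: [0.1, -0.2, 4.9]
grip_width: 0.0567
grasp_force: 67.2
```

```bash
python3 - <<'E'
from h import *
plan([.455,-.315,.25],-6)
E
```

```text
d [-5.898  2.07  -4.794] w [ 1.4000e-02 -8.0000e-03 -1.1486e+01]
```

>>> drive_tool(rows=[{"dx": 0,"dy": 0,"dz": 0,"wx": 0,"wy": 0,"wz": 0,"hand": 70},{"dx": 0,"dy": 0,"dz": 0,"wx": 0,"wy": 0,"wz": 0,"hand": 75},{"dx": 0,"dy": 0,"dz": 0,"wx": 0,"wy": 0,"wz": 0,"hand": 75},{"dx": 0,"dy": 0,"dz": -0.8,"wx": 0,"wy": 0,"wz": 0,"hand": 75},{"dx": 0,"dy": 0,"dz": -1.8,"wx": 0,"wy": 0,"wz": 0,"hand": 75},{"dx": 0,"dy": 0,"dz": -2.8,"wx": 0,"wy": 0,"wz": 0,"hand": 75},{"dx": -5.9,"dy": 2.07,"dz": -4.8,"wx": 0,"wy": 0,"wz": -11.5,"hand": 75},{"dx": -5.9,"dy": 2.07,"dz": -4.8,"wx": 0,"wy": 0,"wz": -11.5,"hand": 75},{"dx": -5.9,"dy": 2.07,"dz": -4.8,"wx": 0,"wy": 0,"wz": -11.5,"hand": 75},{"dx": -5.9,"dy": 2.07,"dz": -4.8,"wx": 0,"wy": 0,"wz": -11.5,"hand": 75},{"dx": -5.9,"dy": 2.07,"dz": -4.8,"wx": 0,"wy": 0,"wz": -11.5,"hand": 75},{"dx": -5.9,"dy": 2.07,"dz": -4.8,"wx": 0,"wy": 0,"wz": -11.5,"hand": 75},{"dx": -5.9,"dy": 2.07,"dz": -4.8,"wx": 0,"wy": 0,"wz": -11.5,"hand": 75},{"dx": -5.9,"dy": 2.07,"dz": -4.8,"wx": 0,"wy": 0,"wz": -11.5,"hand": 75},{"dx": -5.9,"dy": 2.07,"dz": -4.8,"wx": 0,"wy": 0,"wz": -11.5,"hand": 75}])

```text
clock: 7.7
eef_pos: [0.4543, -0.3155, 0.25]
tool_rot: [0.744, 0.669, 0.0, 0.0]
ft_force: [0.2, 0.4, -0.1]
grip_width: 0.075
grasp_force: 0.0
```

```bash
python3 - <<'E'
from h import *
state(); snap("w4",["flask_case_recess","flask_case"],.024)
E
```

```text
t 7.7 p [ 0.4543 -0.3155  0.25  ] yaw -6.09 F [ 0.2  0.4 -0.1] w 0.075 g 0.0 j [-0.61  0.34  0.17  1.39  0.    1.07]
flask_case_recess 0.94 ext [307. 167. 201. 147.] rect c 0.501 -0.3309 size 161 206 long dir -6.0
flask_case 0.97 ext [309. 168. 202. 145.] rect c 0.5015 -0.3309 size 161 207 long dir -6.0
```

View pics/w4.png

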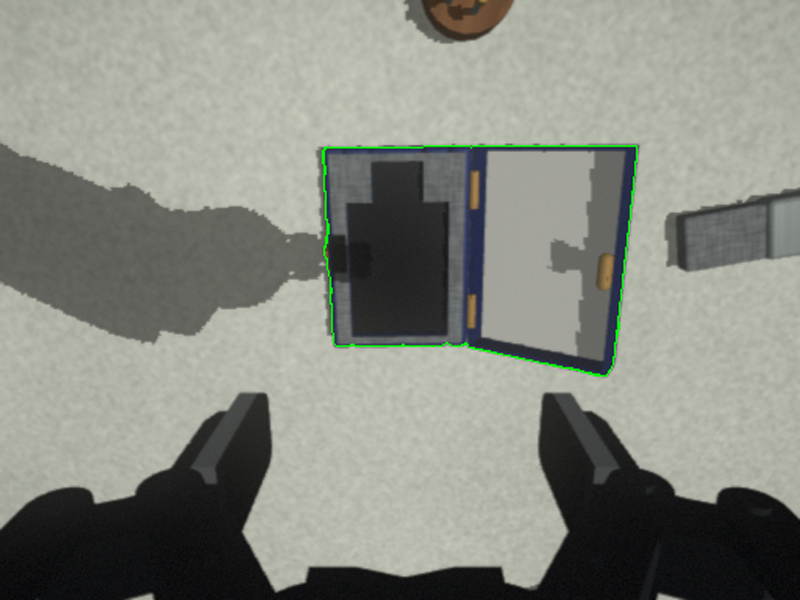

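```bash
python3 - <<'E'
from h import *
np.set_printoptions(precision=4,suppress=True)
C=cam("wrist"); s=512/800
P={"recTL":(346,203),"recTR":(447,202),"recBR":(447,335),"recBL":(352,336),"neckL":(372,162),"neckR":(423,162),"FT":(325,148),"FB":(335,346),"HT":(471,148),"HB":(466,344),"edgeT":(637,146,.065),"edgeB":(606,376,.065),"catch":(605,272,.06),"brush":(681,270,.01),"brushT":(672,215,.01)}
W={k:p2w(C,np.array(v[:2])*s,v[2] if len(v)>2 else .024)[0] for k,v in P.items()}
for k,v in W.items(): print(k,v)
# model fit: case pose from points at rim
from scipy.optimize import least_squares
M={"recTL":(-.034,.034),"recTR":(.034,.034),"recBR":(.034,-.060),"recBL":(-.034,-.060),"FT":(-.048,.069),"FB":(-.048,-.069),"HB":(.048,-.069)}
def f(q):
    a=q[2];return np.concatenate([[q[0]+x*np.cos(a)-y*np.sin(a)-W[k][0],q[1]+x*np.sin(a)+y*np.cos(a)-W[k][1]] for k,(x,y) in M.items()])
r=least_squares(f,[.45,-.31,-.1]); print(r.x[:2],np.degrees(r.x[2]),np.round(r.fun*1e3,1).reshape(-1,2).tolist())
plan([.672,-.09,.13],-63.3)
E
```

```text
recTL [ 0.42   -0.2765  0.024 ]
recTR [ 0.4862 -0.2826  0.024 ]
recBR [ 0.4789 -0.3756  0.024 ]
recBL [ 0.4118 -0.3695  0.024 ]
neckL [ 0.4401 -0.2523  0.024 ]
neckR [ 0.4728 -0.2557  0.024 ]
FT [ 0.4113 -0.2407  0.024 ]
FB [ 0.3987 -0.3758  0.024 ]
HT [ 0.5041 -0.2502  0.024 ]
HB [ 0.4918 -0.3838  0.024 ]
edgeT [ 0.5927 -0.2573  0.065 ]
edgeB [ 0.5765 -0.3984  0.065 ]
catch [ 0.5771 -0.3306  0.06  ]
brush [ 0.6485 -0.3488  0.01  ]
brushT [ 0.6404 -0.3089  0.01  ]
[ 0.4511 -0.3126] -5.172228519845959 [[0.3, 0.8], [1.8, 0.8], [0.6, 0.2], [-0.0, 0.2], [-1.8, 1.1], [-1.7, -1.2], [0.8, -1.9]]
d [4.898 3.858 2.381] w [-0.017 -0.004 11.485]
```

>>> drive_tool(rows=[{"dx": 4.9,"dy": 3.88,"dz": 2.4,"wx": 0,"wy": 0,"wz": 11.45,"hand": 75},{"dx": 4.9,"dy": 3.88,"dz": 2.4,"wx": 0,"wy": 0,"wz": 11.45,"hand": 75},{"dx": 4.9,"dy": 3.88,"dz": 2.4,"wx": 0,"wy": 0,"wz": 11.45,"hand": 75},{"dx": 4.9,"dy": 3.88,"dz": 2.4,"wx": 0,"wy": 0,"wz": 11.45,"hand": 75},{"dx": 4.9,"dy": 3.88,"dz": 2.4,"wx": 0,"wy": 0,"wz": 11.45,"hand": 75},{"dx": 4.9,"dy": 3.88,"dz": 2.4,"wx": 0,"wy": 0,"wz": 11.45,"hand": 75},{"dx": 4.9,"dy": 3.88,"dz": 2.4,"wx": 0,"wy": 0,"wz": 11.45,"hand": 75},{"dx": 4.9,"dy": 3.88,"dz": 2.4,"wx": 0,"wy": 0,"wz": 11.45,"hand": 75},{"dx": 4.9,"dy": 3.88,"dz": 2.4,"wx": 0,"wy": 0,"wz": 11.45,"hand": 75},{"dx": 4.9,"dy": 3.88,"dz": 3.4,"wx": 0,"wy": 0,"wz": 11.45,"hand": 72},{"dx": 4.9,"dy": 3.88,"dz": 4.2,"wx": 0,"wy": 0,"wz": 11.45,"hand": 72},{"dx": 4.9,"dy": 3.88,"dz": 4.8,"wx": 0,"wy": 0,"wz": 11.45,"hand": 72},{"dx": 4.9,"dy": 3.88,"dz": 4.8,"wx": 0,"wy": 0,"wz": 11.45,"hand": 72},{"dx": 4.9,"dy": 3.88,"dz": 4.8,"wx": 0,"wy": 0,"wz": 11.45,"hand": 50},{"dx": 4.9,"dy": 3.88,"dz": 4.8,"wx": 0,"wy": 0,"wz": 11.45,"hand": 50},{"dx": 4.9,"dy": 3.88,"dz": 4.8,"wx": 0,"wy": 0,"wz": 11.45,"hand": 50},{"dx": 4.9,"dy": 3.88,"dz": 4.8,"wx": 0,"wy": 0,"wz": 11.45,"hand": 50},{"dx": 4.9,"dy": 3.88,"dz": 4.2,"wx": 0,"wy": 0,"wz": 11.45,"hand": 50},{"dx": 4.9,"dy": 3.88,"dz": 3.2,"wx": 0,"wy": 0,"wz": 11.45,"hand": 50},{"dx": 4.9,"dy": 3.88,"dz": 2.4,"wx": 0,"wy": 0,"wz": 11.45,"hand": 50}])

```text
clock: 9.85
eef_pos: [0.6731, -0.0913, 0.1321]
tool_rot: [0.973, 0.232, 0.0, 0.0]
ft_force: [0.8, 0.1, -0.4]
grip_width: 0.0567
grasp_force: 67.4
```

```bash
python3 - <<'E'
from h import *
state(); snap("w5",["flask"],.135)
plan([.4499,-.3255,.13],-5.2)
E
```

```text
t 9.85 p [ 0.6731 -0.0913  0.1321] yaw -63.17 F [ 0.8  0.1 -0.4] w 0.0567 g 67.4 j [-0.13  0.66  0.37  1.28 -0.    2.54]
flask 0.61 ext [444. 128. 127. 103.] rect c 0.7562 -0.1276 size 32 50 long dir -48.4
d [-6.176  2.111  0.119] w [  0.165  -0.082 -11.593]
```

View pics/w5.png

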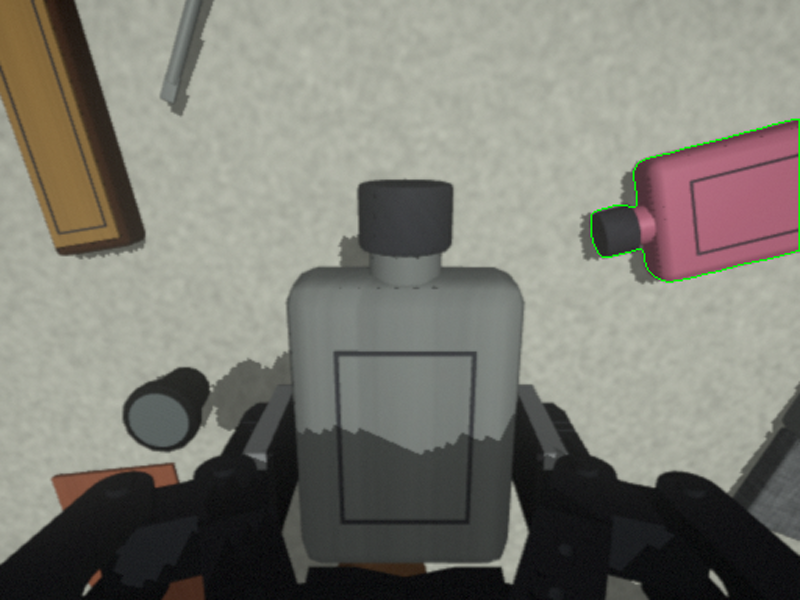

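The flask is held upright and centred between the pads at (405,400). The pink one is still at right and untouched.

>>> drive_tool(rows=[{"dx": -6.17,"dy": 2.11,"dz": 0.0,"wx": 0,"wy": 0,"wz": -11.6,"hand": 50},{"dx": -6.17,"dy": 2.11,"dz": 0.0,"wx": 0,"wy": 0,"wz": -11.6,"hand": 50},{"dx": -6.17,"dy": 2.11,"dz": 0.0,"wx": 0,"wy": 0,"wz": -11.6,"hand": 50},{"dx": -6.17,"dy": 2.11,"dz": 0.0,"wx": 0,"wy": 0,"wz": -11.6,"hand": 50},{"dx": -6.17,"dy": 2.11,"dz": 0.0,"wx": 0,"wy": 0,"wz": -11.6,"hand": 50},{"dx": -6.17,"dy": 2.11,"dz": 0.0,"wx": 0,"wy": 0,"wz": -11.6,"hand": 50},{"dx": -6.17,"dy": 2.11,"dz": 0.0,"wx": 0,"wy": 0,"wz": -11.6,"hand": 50},{"dx": -6.17,"dy": 2.11,"dz": 0.0,"wx": 0,"wy": 0,"wz": -11.6,"hand": 50},{"dx": -6.17,"dy": 2.11,"dz": 0.0,"wx": 0,"wy": 0,"wz": -11.6,"hand": 50},{"dx": -6.17,"dy": 2.11,"dz": 0.5,"wx": 0,"wy": 0,"wz": -11.6,"hand": 50},{"dx": -6.17,"dy": 2.11,"dz": 1.2,"wx": 0,"wy": 0,"wz": -11.6,"hand": 50},{"dx": -6.17,"dy": 2.11,"dz": 1.4,"wx": 0,"wy": 0,"wz": -11.6,"hand": 50},{"dx": -6.17,"dy": 2.11,"dz": 1.4,"wx": 0,"wy": 0,"wz": -11.6,"hand": 50}])

```text
clock: 11.25
eef_pos: [0.4445, -0.3227, 0.0579]
tool_rot: [0.738, 0.675, -0.0, -0.002]
ft_force: [1.0, -0.0, -1.1]
grip_width: 0.0567
grasp_force: 67.2
```

```bash
python3 - <<'E'
from h import *
state(); plan([.4499,-.3255,.027],-5.2)
E
```

```text
t 11.25 p [ 0.4445 -0.3227  0.0579] yaw -5.1 F [ 1.  -0.  -1.1] w 0.0567 g 67.2 j [-0.63  0.49 -0.15  0.94  0.    1.03]
d [-0.048  0.115  0.617] w [-0.048 -0.031  0.02 ]
```

>>> drive_tool(rows=[{"dx": -0.05,"dy": 0.115,"dz": 0,"wx": 0,"wy": 0,"wz": 0,"hand": 50},{"dx": -0.05,"dy": 0.115,"dz": 0.15,"wx": 0,"wy": 0,"wz": 0,"hand": 50},{"dx": -0.05,"dy": 0.115,"dz": 0.3,"wx": 0,"wy": 0,"wz": 0,"hand": 50},{"dx": -0.05,"dy": 0.115,"dz": 0.3,"wx": 0,"wy": 0,"wz": 0,"hand": 50}])

```text
clock: 11.65
eef_pos: [0.4503, -0.3273, 0.0441]
tool_rot: [0.738, 0.674, -0.0, -0.001]
ft_force: [-0.8, 0.8, -2.3]
grip_width: 0.0568
grasp_force: 67.3
```

```bash
python3 - <<'E'
from h import *
state(); plan([.4499,-.3255,.0255],-5.2)
E
```

```text
t 11.65 p [ 0.4503 -0.3273  0.0441] yaw -5.18 F [-0.8  0.8 -2.3] w 0.0568 g 67.3 j [-0.63  0.51 -0.14  0.92  0.    1.03]
d [ 0.034 -0.01   0.371] w [-0.014 -0.009  0.004]
```

>>> drive_tool(rows=[{"dx": 0.03,"dy": -0.01,"dz": 0.08,"wx": 0,"wy": 0,"wz": 0,"hand": 50},{"dx": 0.03,"dy": -0.01,"dz": 0.16,"wx": 0,"wy": 0,"wz": 0,"hand": 50},{"dx": 0.03,"dy": -0.01,"dz": 0.24,"wx": 0,"wy": 0,"wz": 0,"hand": 50},{"dx": 0.03,"dy": -0.01,"dz": 0.3,"wx": 0,"wy": 0,"wz": 0,"hand": 50},{"dx": 0.03,"dy": -0.01,"dz": 0.3,"wx": 0,"wy": 0,"wz": 0,"hand": 50}])

```text
clock: 12.15
eef_pos: [0.4503, -0.3261, 0.0307]
tool_rot: [0.738, 0.674, 0.0, 0.0]
ft_force: [-3.2, 1.7, 5.4]
grip_width: 0.0567
grasp_force: 73.0
```

```bash
python3 - <<'E'
from h import *
state(); snap("w6",[],.024)
E
```

```text
t 12.15 p [ 0.4503 -0.3261  0.0307] yaw -5.17 F [-3.2  1.7  5.4] w 0.0567 g 73.0 j [-0.63  0.53 -0.16  0.88  0.    1.03]
```

View pics/w6.png

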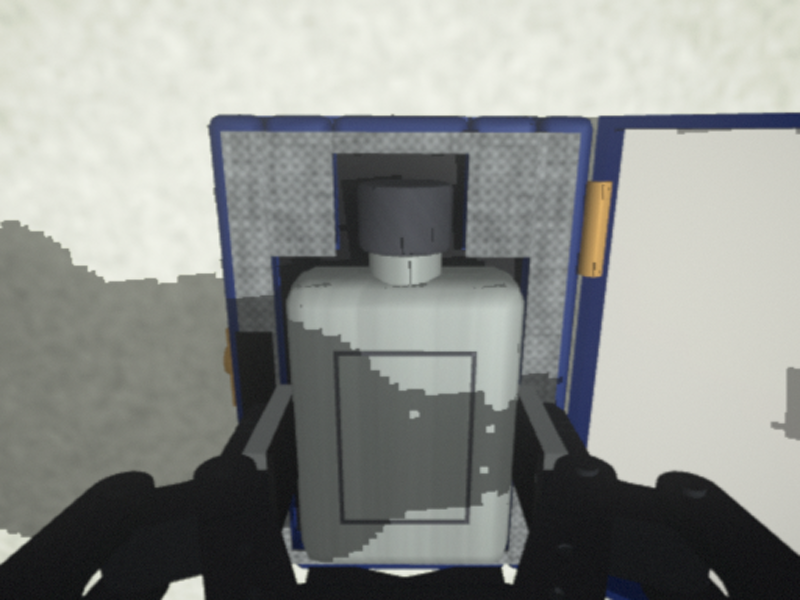

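The flask is inside the recess outline, with its cap in the neck channel at (407,215). It is about 1 mm too far right, and the fingertips rest on the pad, so it still hangs about 5 mm above the floor. Rather than drop it, I'll set it on the bench in front of the case and regrip 6 mm higher.

>>> drive_tool(rows=[{"dx": 0,"dy": 0,"dz": -0.4,"wx": 0,"wy": 0,"wz": 0,"hand": 50},{"dx": 0,"dy": 0,"dz": -0.8,"wx": 0,"wy": 0,"wz": 0,"hand": 50},{"dx": 0,"dy": -0.9,"dz": -0.8,"wx": 0,"wy": 0,"wz": 0,"hand": 50},{"dx": 0,"dy": -1.8,"dz": -0.8,"wx": 0,"wy": 0,"wz": 0,"hand": 50},{"dx": 0,"dy": -2.6,"dz": -0.8,"wx": 0,"wy": 0,"wz": 0,"hand": 50},{"dx": 0,"dy": -2.6,"dz": -0.4,"wx": 0,"wy": 0,"wz": 0,"hand": 50},{"dx": 0,"dy": -2.6,"dz": 0.0,"wx": 0,"wy": 0,"wz": 0,"hand": 50},{"dx": 0,"dy": -2.6,"dz": 0.2,"wx": 0,"wy": 0,"wz": 0,"hand": 50},{"dx": 0,"dy": -2.6,"dz": 0.3,"wx": 0,"wy": 0,"wz": 0,"hand": 50},{"dx": 0,"dy": -2.6,"dz": 0.35,"wx": 0,"wy": 0,"wz": 0,"hand": 50},{"dx": 0,"dy": -2.6,"dz": 0.35,"wx": 0,"wy": 0,"wz": 0,"hand": 50}])

```text
clock: 13.3
eef_pos: [0.3213, -0.3145, 0.0124]
tool_rot: [0.738, 0.675, -0.0, 0.0]
ft_force: [-0.3, -0.1, -1.4]
grip_width: 0.0566
grasp_force: 67.2
```

>>> drive_tool(rows=[{"dx": 0,"dy": 0,"dz": 0.02,"wx": 0,"wy": 0,"wz": 0,"hand": 50},{"dx": 0,"dy": 0,"dz": 0.04,"wx": 0,"wy": 0,"wz": 0,"hand": 50},{"dx": 0,"dy": 0,"dz": 0.04,"wx": 0,"wy": 0,"wz": 0,"hand": 50}])

```text
clock: 13.6
eef_pos: [0.3216, -0.3149, 0.0115]
tool_rot: [0.738, 0.675, 0.0, 0.001]
ft_force: [-0.1, 1.4, 4.4]
grip_width: 0.0569
grasp_force: 68.0
```

>>> drive_tool(rows=[{"dx": 0,"dy": 0,"dz": 0,"wx": 0,"wy": 0,"wz": 0,"hand": 66},{"dx": 0,"dy": 0,"dz": 0,"wx": 0,"wy": 0,"wz": 0,"hand": 66},{"dx": 0,"dy": 0,"dz": -0.07,"wx": 0,"wy": 0,"wz": 0,"hand": 66},{"dx": 0,"dy": 0,"dz": -0.07,"wx": 0,"wy": 0,"wz": 0,"hand": 66},{"dx": 0,"dy": 0,"dz": -0.07,"wx": 0,"wy": 0,"wz": 0,"hand": 50},{"dx": 0,"dy": 0,"dz": -0.07,"wx": 0,"wy": 0,"wz": 0,"hand": 50},{"dx": 0,"dy": 0,"dz": -0.07,"wx": 0,"wy": 0,"wz": 0,"hand": 50},{"dx": 0,"dy": 0,"dz": -0.07,"wx": 0,"wy": 0,"wz": 0,"hand": 50}])

```text
clock: 14.4
eef_pos: [0.3213, -0.3147, 0.0145]
tool_rot: [0.738, 0.674, 0.0, 0.001]
ft_force: [-0.5, 1.3, 6.2]
grip_width: 0.0568
grasp_force: 64.5
```

>>> drive_tool(rows=[{"dx": 0,"dy": 0,"dz": 0,"wx": 0,"wy": 0,"wz": 0,"hand": 66},{"dx": 0,"dy": 0,"dz": 0,"wx": 0,"wy": 0,"wz": 0,"hand": 66},{"dx": 0,"dy": 0,"dz": -0.05,"wx": 0,"wy": 0,"wz": 0,"hand": 66},{"dx": 0,"dy": 0,"dz": -0.05,"wx": 0,"wy": 0,"wz": 0,"hand": 66},{"dx": 0,"dy": 0,"dz": -0.05,"wx": 0,"wy": 0,"wz": 0,"hand": 50},{"dx": 0,"dy": 0,"dz": -0.05,"wx": 0,"wy": 0,"wz": 0,"hand": 50},{"dx": 0,"dy": 0,"dz": -0.05,"wx": 0,"wy": 0,"wz": 0,"hand": 50},{"dx": 0,"dy": 0,"dz": -0.05,"wx": 0,"wy": 0,"wz": 0,"hand": 50}])

```text
clock: 15.2
eef_pos: [0.3211, -0.3146, 0.0168]
tool_rot: [0.738, 0.674, 0.0, 0.0]
ft_force: [-1.5, 0.3, 5.9]
grip_width: 0.0565
grasp_force: 64.4
```

```bash
python3 - <<'E'
from h import *
state(); plan([.4493,-.3258,.06],-5.2)
E
```

```text
t 15.2 p [ 0.3211 -0.3146  0.0168] yaw -5.18 F [-1.5  0.3  5.9] w 0.0565 g 64.4 j [-0.78  0.38 -0.46  0.72 -0.    0.89]
d [ 0.008  2.573 -0.863] w [0.006 0.005 0.004]
```

>>> drive_tool(rows=[{"dx": 0,"dy": 0,"dz": -0.5,"wx": 0,"wy": 0,"wz": 0,"hand": 50},{"dx": 0.01,"dy": 0,"dz": -1.0,"wx": 0,"wy": 0,"wz": 0,"hand": 50},{"dx": 0.01,"dy": 0.9,"dz": -1.0,"wx": 0,"wy": 0,"wz": 0,"hand": 50},{"dx": 0.01,"dy": 1.8,"dz": -1.0,"wx": 0,"wy": 0,"wz": 0,"hand": 50},{"dx": 0.01,"dy": 2.4,"dz": -1.0,"wx": 0,"wy": 0,"wz": 0,"hand": 50},{"dx": 0.01,"dy": 2.57,"dz": -0.8,"wx": 0,"wy": 0,"wz": 0,"hand": 50},{"dx": 0.01,"dy": 2.57,"dz": -0.65,"wx": 0,"wy": 0,"wz": 0,"hand": 50},{"dx": 0.01,"dy": 2.57,"dz": -0.65,"wx": 0,"wy": 0,"wz": 0,"hand": 50},{"dx": 0.01,"dy": 2.57,"dz": -0.65,"wx": 0,"wy": 0,"wz": 0,"hand": 50}])

```text
clock: 16.1
eef_pos: [0.4467, -0.3248, 0.0478]
tool_rot: [0.739, 0.674, -0.001, -0.002]
ft_force: [-1.0, -0.7, -1.1]
grip_width: 0.0565
grasp_force: 65.1
```

```bash
python3 - <<'E'
from h import *
state(); plan([.4493,-.3258,.0315],-5.2)
E
```

```text
t 16.1 p [ 0.4467 -0.3248  0.0478] yaw -5.23 F [-1.  -0.7 -1.1] w 0.0565 g 65.1 j [-0.63  0.5  -0.15  0.92 -0.    1.03]
d [-0.016  0.055  0.325] w [-0.038 -0.019 -0.006]
```

>>> drive_tool(rows=[{"dx": -0.01,"dy": 0.04,"dz": 0.1,"wx": 0,"wy": 0,"wz": 0,"hand": 50},{"dx": -0.01,"dy": 0.04,"dz": 0.2,"wx": 0,"wy": 0,"wz": 0,"hand": 50},{"dx": -0.01,"dy": 0.04,"dz": 0.28,"wx": 0,"wy": 0,"wz": 0,"hand": 50},{"dx": -0.01,"dy": 0.04,"dz": 0.31,"wx": 0,"wy": 0,"wz": 0,"hand": 50},{"dx": -0.01,"dy": 0.04,"dz": 0.31,"wx": 0,"wy": 0,"wz": 0,"hand": 50}])

```text
clock: 16.6
eef_pos: [0.4506, -0.3261, 0.033]
tool_rot: [0.738, 0.674, -0.0, -0.0]
ft_force: [0.5, -0.9, -0.8]
grip_width: 0.0567
grasp_force: 65.2
```

>>> drive_tool(rows=[{"dx": 0,"dy": -0.02,"dz": 0.02,"wx": 0,"wy": 0,"wz": 0,"hand": 50},{"dx": 0,"dy": -0.02,"dz": 0.04,"wx": 0,"wy": 0,"wz": 0,"hand": 50},{"dx": 0,"dy": -0.02,"dz": 0.04,"wx": 0,"wy": 0,"wz": 0,"hand": 50}])

```text
clock: 16.9
eef_pos: [0.4499, -0.3262, 0.0319]
tool_rot: [0.738, 0.674, -0.0, 0.0]
ft_force: [-1.3, 0.9, 2.4]
grip_width: 0.0567
grasp_force: 65.6
```

>>> drive_tool(rows=[{"dx": 0,"dy": 0,"dz": 0,"wx": 0,"wy": 0,"wz": 0,"hand": 60},{"dx": 0,"dy": 0,"dz": 0,"wx": 0,"wy": 0,"wz": 0,"hand": 66},{"dx": 0,"dy": 0,"dz": 0,"wx": 0,"wy": 0,"wz": 0,"hand": 66},{"dx": 0,"dy": 0,"dz": -0.3,"wx": 0,"wy": 0,"wz": 0,"hand": 66},{"dx": 0,"dy": 0,"dz": -1.0,"wx": 0,"wy": 0,"wz": 0,"hand": 66},{"dx": 0,"dy": 0,"dz": -2.0,"wx": 0,"wy": 0,"wz": 0,"hand": 66},{"dx": 0,"dy": 0,"dz": -3.0,"wx": 0,"wy": 0,"wz": 0,"hand": 66},{"dx": 0,"dy": 0,"dz": -3.6,"wx": 0,"wy": 0,"wz": 0,"hand": 66}])

```text
clock: 17.7
eef_pos: [0.4512, -0.327, 0.2158]
tool_rot: [0.738, 0.674, 0.001, 0.003]
ft_force: [0.3, -0.4, 0.1]
grip_width: 0.0661
grasp_force: 0.0
```

```bash
python3 - <<'E'
from h import *
state(); snap("w7",["flask","flask_case"],.03)
plan([.45,.30,.25],4.6)
C=cam("top"); 
E
```

```text
t 17.7 p [ 0.4512 -0.327   0.2158] yaw -5.17 F [ 0.3 -0.4  0.1] w 0.0661 g 0.0 j [-0.63  0.36  0.1   1.31  0.    1.03]
flask 0.73 ext [257. 152.  65. 111.] rect c 0.4507 -0.3142 size 104 59 long dir 84.8
flask 0.22 ext [367. 166. 123. 168.] rect c 0.5491 -0.3351 size 161 107 long dir 84.7
flask_case 0.68 ext [318. 165. 229. 165.] rect c 0.5009 -0.3299 size 161 204 long dir -5.6
d [12.487 -1.155 -0.763] w [ 0.061  0.043 -1.955]
```

View pics/w7.png

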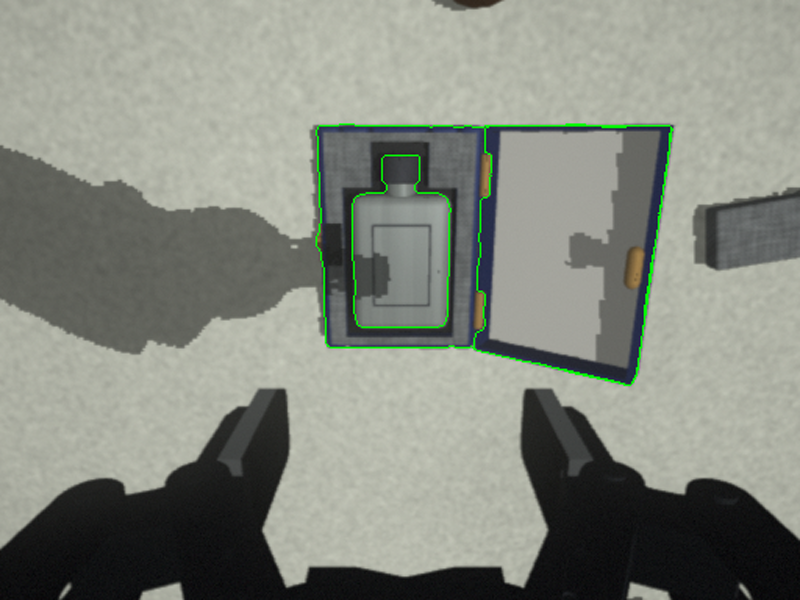

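The flask sits evenly in its recess: body at (401,260), cap at (401,170). Next is the red case.

>>> drive_tool(rows=[{"dx": 12.49,"dy": -1.15,"dz": -0.75,"wx": 0,"wy": 0,"wz": -1.95,"hand": 60},{"dx": 12.49,"dy": -1.15,"dz": -0.75,"wx": 0,"wy": 0,"wz": -1.95,"hand": 60},{"dx": 12.49,"dy": -1.15,"dz": -0.75,"wx": 0,"wy": 0,"wz": -1.95,"hand": 60},{"dx": 12.49,"dy": -1.15,"dz": -0.75,"wx": 0,"wy": 0,"wz": -1.95,"hand": 60},{"dx": 12.49,"dy": -1.15,"dz": -0.75,"wx": 0,"wy": 0,"wz": -1.95,"hand": 60},{"dx": 12.49,"dy": -1.15,"dz": -0.75,"wx": 0,"wy": 0,"wz": -1.95,"hand": 60},{"dx": 12.49,"dy": -1.15,"dz": -0.75,"wx": 0,"wy": 0,"wz": -1.95,"hand": 60},{"dx": 12.49,"dy": -1.15,"dz": -0.75,"wx": 0,"wy": 0,"wz": -1.95,"hand": 60},{"dx": 12.49,"dy": -1.15,"dz": -0.75,"wx": 0,"wy": 0,"wz": -1.95,"hand": 60},{"dx": 12.49,"dy": -1.15,"dz": -0.75,"wx": 0,"wy": 0,"wz": -1.95,"hand": 60},{"dx": 12.49,"dy": -1.15,"dz": -0.75,"wx": 0,"wy": 0,"wz": -1.95,"hand": 60},{"dx": 12.49,"dy": -1.15,"dz": -0.75,"wx": 0,"wy": 0,"wz": -1.95,"hand": 60},{"dx": 12.49,"dy": -1.15,"dz": -0.75,"wx": 0,"wy": 0,"wz": -1.95,"hand": 60},{"dx": 12.49,"dy": -1.15,"dz": -0.75,"wx": 0,"wy": 0,"wz": -1.95,"hand": 60},{"dx": 12.49,"dy": -1.15,"dz": -0.75,"wx": 0,"wy": 0,"wz": -1.95,"hand": 60}])

```text
clock: 19.35
eef_pos: [0.448, 0.3009, 0.2467]
tool_rot: [0.678, 0.735, -0.002, -0.0]
ft_force: [0.9, -0.3, -0.7]
grip_width: 0.0602
grasp_force: 0.0
```

```bash
python3 - <<'E'
from h import *
state(); snap("w8",["bar_case","bar_lid"],.024)
C=cam("wrist"); im=bot.camera("wrist"); np.save("w8.npy",im)
g=im.max(2); hsv=cv2.cvtColor(im,cv2.COLOR_RGB2HSV)
m=(g<60).astype(np.uint8); m[245:]=0
n,l,st,ce=cv2.connectedComponentsWithStats(m)
for i in range(1,n):
    if st[i,4]>400:
        c=max(cv2.findContours((l==i).astype(np.uint8),0,2)[0],key=cv2.contourArea).reshape(-1,2)
        P=p2w(C,c,.02)[:,:2]; print(st[i],[np.round(v,4) for v in cv2.minAreaRect((P*1000).astype(np.float32))])
E
```

```text
t 19.35 p [0.448  0.3009 0.2467] yaw 4.66 F [ 0.9 -0.3 -0.7] w 0.0602 g 0.0 j [ 0.59  0.32  0.13  1.38 -0.    2.08]
bar_case 0.96 ext [ 75. 165. 135. 165.] rect c 0.2591 0.2769 size 106 175 long dir -80.1
bar_case 0.85 ext [303. 168. 169. 175.] rect c 0.4909 0.29 size 171 191 long dir -84.8
bar_lid 0.83 ext [343. 171.  94. 176.] rect c 0.5315 0.2924 size 89 192 long dir -84.3
bar_lid 0.77 ext [ 70. 163. 128. 164.] rect c 0.2542 0.2759 size 96 175 long dir -79.9
[ 404    0  108   30 2949] [array([624.4848, 454.4928]), array([100.9572,  24.6388]), np.float64(4.5254)]
[ 235   92   45  135 5630] [array([447.2173, 297.3281]), array([ 45.3814, 145.4144]), np.float64(5.531)]
```

View pics/w8.png

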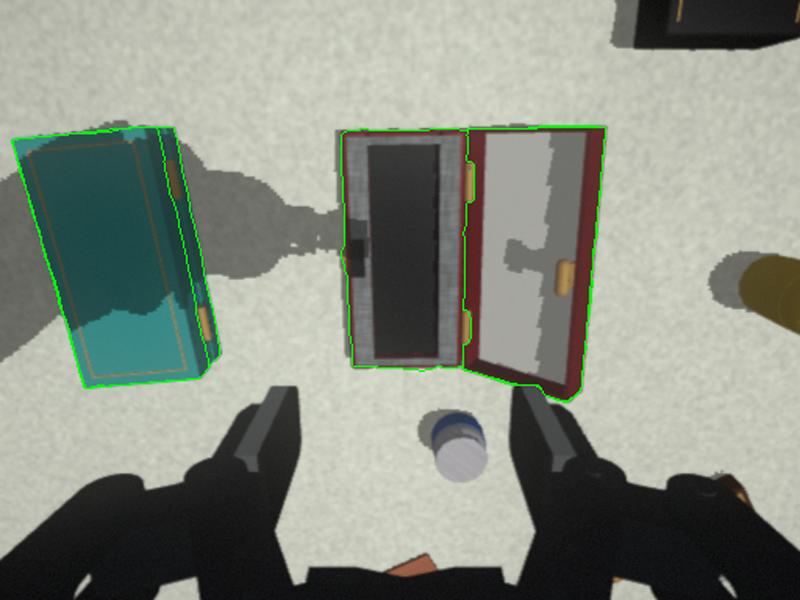

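The wine-red case is at centre, with a clean recess rectangle at (403,252). Turquoise is at left and the tin is below at (460,455). The fit gives the case origin as (0.447,0.2975), yaw about 5.4°. Now the bar.

```bash
python3 - <<'E'
from h import *
plan([.672,.087,.2],-54)
E
```

```text
d [-4.585  4.118  0.967] w [-6.0000e-03  1.3000e-02  1.1692e+01]
```

>>> drive_tool(rows=[{"dx": -4.58,"dy": 4.12,"dz": 0.9,"wx": 0,"wy": 0,"wz": 11.7,"hand": 60},{"dx": -4.58,"dy": 4.12,"dz": 0.9,"wx": 0,"wy": 0,"wz": 11.7,"hand": 60},{"dx": -4.58,"dy": 4.12,"dz": 0.9,"wx": 0,"wy": 0,"wz": 11.7,"hand": 60},{"dx": -4.58,"dy": 4.12,"dz": 0.9,"wx": 0,"wy": 0,"wz": 11.7,"hand": 60},{"dx": -4.58,"dy": 4.12,"dz": 0.9,"wx": 0,"wy": 0,"wz": 11.7,"hand": 60},{"dx": -4.58,"dy": 4.12,"dz": 0.9,"wx": 0,"wy": 0,"wz": 11.7,"hand": 60},{"dx": -4.58,"dy": 4.12,"dz": 0.9,"wx": 0,"wy": 0,"wz": 11.7,"hand": 60},{"dx": -4.58,"dy": 4.12,"dz": 0.9,"wx": 0,"wy": 0,"wz": 11.7,"hand": 60},{"dx": -4.58,"dy": 4.12,"dz": 0.9,"wx": 0,"wy": 0,"wz": 11.7,"hand": 60},{"dx": -4.58,"dy": 4.12,"dz": 0.9,"wx": 0,"wy": 0,"wz": 11.7,"hand": 60},{"dx": -4.58,"dy": 4.12,"dz": 0.9,"wx": 0,"wy": 0,"wz": 11.7,"hand": 60}])

```text
clock: 20.65
eef_pos: [0.672, 0.0904, 0.2048]
tool_rot: [0.95, 0.311, 0.0, 0.0]
ft_force: [-0.3, 0.5, 0.7]
grip_width: 0.06
grasp_force: 0.0
```

```bash
python3 - <<'E'
from h import *
state(); snap("w9",["name_bar"],.022)
C=cam("wrist"); im=bot.camera("wrist"); hsv=cv2.cvtColor(im,cv2.COLOR_RGB2HSV)
m=cv2.inRange(hsv,(10,90,90),(30,255,255)); m[245:]=0   # brass strip on top
c=max(cv2.findContours(m,0,2)[0],key=cv2.contourArea).reshape(-1,2)
P=p2w(C,c,.022)[:,:2]; r=cv2.minAreaRect((P*1000).astype(np.float32)); print("brass",r)
plan([r[0][0]/1e3,r[0][1]/1e3,.0165],-54)
E
```

```text
t 20.65 p [0.672  0.0904 0.2048] yaw -53.77 F [-0.3  0.5  0.7] w 0.06 g 0.0 j [0.13 0.62 0.5  1.44 0.   2.64]
name_bar 0.73 ext [270. 160.  44. 135.] rect c 0.6834 0.0869 size 127 36 long dir 36.3
brass ((683.1895141601562, 85.75689697265625), (120.65135955810547, 30.66182518005371), 35.966609954833984)
d [0.121 0.2   3.761] w [ 0.004 -0.009  0.037]
```

>>> drive_tool(rows=[{"dx": 0.12,"dy": 0.2,"dz": 1.0,"wx": 0,"wy": 0,"wz": 0.02,"hand": 52},{"dx": 0.12,"dy": 0.2,"dz": 2.0,"wx": 0,"wy": 0,"wz": 0.02,"hand": 52},{"dx": 0.12,"dy": 0.2,"dz": 2.9,"wx": 0,"wy": 0,"wz": 0.02,"hand": 52},{"dx": 0.12,"dy": 0.2,"dz": 3.5,"wx": 0,"wy": 0,"wz": 0.02,"hand": 52},{"dx": 0.12,"dy": 0.2,"dz": 3.7,"wx": 0,"wy": 0,"wz": 0.02,"hand": 52},{"dx": 0.12,"dy": 0.2,"dz": 3.7,"wx": 0,"wy": 0,"wz": 0.02,"hand": 52},{"dx": 0.12,"dy": 0.2,"dz": 3.7,"wx": 0,"wy": 0,"wz": 0.02,"hand": 30},{"dx": 0.12,"dy": 0.2,"dz": 3.7,"wx": 0,"wy": 0,"wz": 0.02,"hand": 30},{"dx": 0.12,"dy": 0.2,"dz": 3.7,"wx": 0,"wy": 0,"wz": 0.02,"hand": 30},{"dx": 0.12,"dy": 0.2,"dz": 3.7,"wx": 0,"wy": 0,"wz": 0.02,"hand": 30},{"dx": 0.12,"dy": 0.2,"dz": 3.7,"wx": 0,"wy": 0,"wz": 0.02,"hand": 30}])

```text
clock: 21.9
eef_pos: [0.6853, 0.0849, 0.0217]
tool_rot: [0.951, 0.309, 0.003, 0.0]
ft_force: [-0.4, 1.0, 7.3]
grip_width: 0.0343
grasp_force: 62.0
```

```bash
python3 - <<'E'
from h import *
state(); plan([.447,.2975,.12],5.4)
E
```

```text
t 21.9 p [0.6853 0.0849 0.0217] yaw -54.02 F [-0.4  1.   7.3] w 0.0343 g 62.0 j [0.12 0.76 0.26 1.06 0.   2.64]
d [-1.351 -6.236 -1.986] w [  0.052  -0.034 -11.885]
```

>>> drive_tool(rows=[{"dx": 0,"dy": 0,"dz": -0.6,"wx": 0,"wy": 0,"wz": 0,"hand": 30},{"dx": 0,"dy": 0,"dz": -1.4,"wx": 0,"wy": 0,"wz": 0,"hand": 30},{"dx": 0,"dy": 0,"dz": -2.2,"wx": 0,"wy": 0,"wz": 0,"hand": 30},{"dx": -1.35,"dy": -6.22,"dz": -2.2,"wx": 0,"wy": 0,"wz": -11.9,"hand": 30},{"dx": -1.35,"dy": -6.22,"dz": -2.2,"wx": 0,"wy": 0,"wz": -11.9,"hand": 30},{"dx": -1.35,"dy": -6.22,"dz": -2.2,"wx": 0,"wy": 0,"wz": -11.9,"hand": 30},{"dx": -1.35,"dy": -6.22,"dz": -2.2,"wx": 0,"wy": 0,"wz": -11.9,"hand": 30},{"dx": -1.35,"dy": -6.22,"dz": -2.2,"wx": 0,"wy": 0,"wz": -11.9,"hand": 30},{"dx": -1.35,"dy": -6.22,"dz": -2.2,"wx": 0,"wy": 0,"wz": -11.9,"hand": 30},{"dx": -1.35,"dy": -6.22,"dz": -2.2,"wx": 0,"wy": 0,"wz": -11.9,"hand": 30},{"dx": -1.35,"dy": -6.22,"dz": -2.2,"wx": 0,"wy": 0,"wz": -11.9,"hand": 30},{"dx": -1.35,"dy": -6.22,"dz": -2.0,"wx": 0,"wy": 0,"wz": -11.9,"hand": 30},{"dx": -1.35,"dy": -6.22,"dz": -1.4,"wx": 0,"wy": 0,"wz": -11.9,"hand": 30},{"dx": -1.35,"dy": -6.22,"dz": -0.8,"wx": 0,"wy": 0,"wz": -11.9,"hand": 30},{"dx": -1.35,"dy": -6.22,"dz": -0.8,"wx": 0,"wy": 0,"wz": -11.9,"hand": 30},{"dx": -1.35,"dy": -6.22,"dz": -0.8,"wx": 0,"wy": 0,"wz": -11.9,"hand": 30}])

```text
clock: 23.5
eef_pos: [0.4464, 0.2954, 0.0582]
tool_rot: [0.674, 0.739, -0.001, -0.0]
ft_force: [0.7, -0.2, -1.1]
grip_width: 0.0341
grasp_force: 61.1
```

```bash
python3 - <<'E'
from h import *
state(); plan([.447,.2975,.0367],5.4)
E
```

```text
t 23.5 p [0.4464 0.2954 0.0582] yaw 5.31 F [ 0.7 -0.2 -1.1] w 0.0341 g 61.1 j [ 0.58  0.46 -0.19  0.92 -0.    2.06]
d [0.041 0.017 0.429] w [-0.021  0.014 -0.017]
```

>>> drive_tool(rows=[{"dx": 0.04,"dy": 0.015,"dz": 0.12,"wx": 0,"wy": 0,"wz": 0,"hand": 30},{"dx": 0.04,"dy": 0.015,"dz": 0.22,"wx": 0,"wy": 0,"wz": 0,"hand": 30},{"dx": 0.04,"dy": 0.015,"dz": 0.3,"wx": 0,"wy": 0,"wz": 0,"hand": 30},{"dx": 0.04,"dy": 0.015,"dz": 0.37,"wx": 0,"wy": 0,"wz": 0,"hand": 30},{"dx": 0.04,"dy": 0.015,"dz": 0.4,"wx": 0,"wy": 0,"wz": 0,"hand": 30},{"dx": 0.04,"dy": 0.015,"dz": 0.4,"wx": 0,"wy": 0,"wz": 0,"hand": 30}])

```text
clock: 24.1
eef_pos: [0.4464, 0.2987, 0.0386]
tool_rot: [0.673, 0.74, -0.0, -0.0]
ft_force: [0.2, -0.2, -0.5]
grip_width: 0.034
grasp_force: 61.1
```

>>> drive_tool(rows=[{"dx": -0.01,"dy": 0.01,"dz": 0.02,"wx": 0,"wy": 0,"wz": 0,"hand": 30},{"dx": -0.01,"dy": 0.01,"dz": 0.04,"wx": 0,"wy": 0,"wz": 0,"hand": 30},{"dx": -0.01,"dy": 0.01,"dz": 0.06,"wx": 0,"wy": 0,"wz": 0,"hand": 30},{"dx": -0.01,"dy": 0.01,"dz": 0.06,"wx": 0,"wy": 0,"wz": 0,"hand": 30}])

```text
clock: 24.5
eef_pos: [0.4473, 0.2984, 0.0367]
tool_rot: [0.673, 0.74, 0.0, 0.0]
ft_force: [-1.8, -0.2, 3.9]
grip_width: 0.0341
grasp_force: 61.7
```

>>> drive_tool(rows=[{"dx": 0,"dy": 0,"dz": 0,"wx": 0,"wy": 0,"wz": 0,"hand": 40},{"dx": 0,"dy": 0,"dz": 0,"wx": 0,"wy": 0,"wz": 0,"hand": 46},{"dx": 0,"dy": 0,"dz": 0,"wx": 0,"wy": 0,"wz": 0,"hand": 46},{"dx": 0,"dy": 0,"dz": -0.3,"wx": 0,"wy": 0,"wz": 0,"hand": 46},{"dx": 0,"dy": 0,"dz": -1.0,"wx": 0,"wy": 0,"wz": 0,"hand": 46},{"dx": 0,"dy": 0,"dz": -2.0,"wx": 0,"wy": 0,"wz": 0,"hand": 46},{"dx": 0,"dy": 0,"dz": -3.0,"wx": 0,"wy": 0,"wz": 0,"hand": 46},{"dx": 0,"dy": 0,"dz": -3.0,"wx": 0,"wy": 0,"wz": 0,"hand": 46}])

```text
clock: 25.3
eef_pos: [0.4511, 0.301, 0.1937]
tool_rot: [0.673, 0.74, 0.007, 0.002]
ft_force: [0.6, 0.7, -0.5]
grip_width: 0.0457
grasp_force: 0.0
```

```bash
cat >> h.py <<'E'
CASES={"bar":(np.array([.447,.2975]),5.4,.040,.080),"flask":(np.array([.4511,-.3126]),-5.2,.048,.096)}
def cw(case,X,z):
    o,a,_,_=CASES[case]; a=np.radians(a); return [o[0]+X*np.cos(a),o[1]+X*np.sin(a),z]
def lidpath(case,n=14,half=.0145,tip=.011):
    "finger-centre X (case frame) and TCP z that carry the lid from open to nearly shut"
    _,_,hx,L=CASES[case]; out=[]
    for th in np.linspace(2.65,.12,n):
        c,s=np.cos(th),np.sin(th); k=np.array([-c,s]); nn=np.array([s,c])
        if th>np.pi/2: e=L*k+.021*nn; p=e-[0,.012]
        else: p=(L-.012+.010*(1-th/1.57))*k+.021*nn
        out.append((hx+p[0]+half,.024+p[1]+tip))
    return np.array(out)
E
python3 - <<'E'
from h import *
state(); snap("w10",["name_bar","bar_case"],.034)
C=cam("wrist"); im=bot.camera("wrist"); hsv=cv2.cvtColor(im,cv2.COLOR_RGB2HSV)
m=cv2.inRange(hsv,(10,90,60),(30,255,255)); m[245:]=0
c=max(cv2.findContours(m,0,2)[0],key=cv2.contourArea).reshape(-1,2)
P=p2w(C,c,.037)[:,:2]; r=cv2.minAreaRect((P*1000).astype(np.float32)); print("brass",r)
P=lidpath("bar"); print(np.round(P,4)); plan(cw("bar",.150,.17),5.4)
E
```

```text
t 25.3 p [0.4511 0.301  0.1937] yaw 5.47 F [ 0.6  0.7 -0.5] w 0.0457 g 0.0 j [0.59 0.34 0.01 1.23 0.   2.06]
bar_case 0.86 ext [305. 185. 202. 205.] rect c 0.4901 0.2897 size 167 190 long dir -84.6
bar_case 0.82 ext [ 59. 177. 118. 193.] rect c 0.2646 0.2789 size 106 172 long dir -80.6
brass ((447.12921142578125, 300.67462158203125), (35.10560989379883, 122.18097686767578), 5.503607749938965)
[[ 0.1349  0.0422]
 [ 0.1297  0.0574]
 [ 0.1216  0.0713]
 [ 0.111   0.0834]
 [ 0.0983  0.0932]
 [ 0.0839  0.1003]
 [ 0.0694  0.1051]
 [ 0.0552  0.1079]
 [ 0.0405  0.1077]
 [ 0.0259  0.1046]
 [ 0.012   0.0986]
 [-0.0005  0.0898]
 [-0.0113  0.0785]
 [-0.0197  0.0651]]
d [-0.011  3.012  0.284] w [-0.023  0.013  0.015]
```

>>> drive_tool(rows=[{"dx": 0,"dy": 0.9,"dz": 0.2,"wx": 0,"wy": 0,"wz": 0,"hand": 0},{"dx": 0,"dy": 1.8,"dz": 0.2,"wx": 0,"wy": 0,"wz": 0,"hand": 0},{"dx": 0,"dy": 2.7,"dz": 0.2,"wx": 0,"wy": 0,"wz": 0,"hand": 0},{"dx": 0,"dy": 3.05,"dz": 0.8,"wx": 0,"wy": 0,"wz": 0,"hand": 0},{"dx": 0,"dy": 3.05,"dz": 1.6,"wx": 0,"wy": 0,"wz": 0,"hand": 0},{"dx": 0,"dy": 3.05,"dz": 2.3,"wx": 0,"wy": 0,"wz": 0,"hand": 0},{"dx": 0,"dy": 3.05,"dz": 2.7,"wx": 0,"wy": 0,"wz": 0,"hand": 0},{"dx": 0,"dy": 3.05,"dz": 2.7,"wx": 0,"wy": 0,"wz": 0,"hand": 0},{"dx": 0,"dy": 3.05,"dz": 2.7,"wx": 0,"wy": 0,"wz": 0,"hand": 0}])

```text
clock: 26.4
eef_pos: [0.5979, 0.3123, 0.0491]
tool_rot: [0.673, 0.74, -0.002, -0.001]
ft_force: [-0.9, 0.6, 0.8]
grip_width: 0.0001
grasp_force: 0.0
```

```bash
cat >> h.py <<'E'
def pathplan(case):
    o=bot.get_obs(); R0=R.from_quat(o["tool_rot"])
    for X,z in lidpath(case): print(np.round(R0.inv().apply(np.array(cw(case,X,z))-o["eef_pos"])/.05,2).tolist())
E
python3 - <<'E'
from h import *
state(); pathplan("bar")
E
```

```text
t 26.4 p [0.5979 0.3123 0.0491] yaw 5.47 F [-0.9  0.6  0.8] w 0.0001 g 0.0 j [ 0.48  0.72  0.24  1.1  -0.    1.96]
[-0.01, -0.33, 0.14]
[-0.01, -0.44, -0.17]
[-0.01, -0.6, -0.44]
[-0.01, -0.81, -0.68]
[-0.01, -1.07, -0.88]
[-0.01, -1.36, -1.02]
[-0.01, -1.65, -1.12]
[-0.01, -1.93, -1.17]
[-0.01, -2.23, -1.17]
[-0.01, -2.52, -1.1]
[-0.01, -2.79, -0.98]
[-0.01, -3.05, -0.8]
[-0.01, -3.26, -0.58]
[-0.01, -3.43, -0.31]
```

>>> drive_tool(rows=[{"dx": 0,"dy": -0.2,"dz": 0.12,"wx": 0,"wy": 0,"wz": 0,"hand": 0},{"dx": 0,"dy": -0.34,"dz": 0.1,"wx": 0,"wy": 0,"wz": 0,"hand": 0},{"dx": 0,"dy": -0.46,"dz": -0.15,"wx": 0,"wy": 0,"wz": 0,"hand": 0},{"dx": 0,"dy": -0.62,"dz": -0.42,"wx": 0,"wy": 0,"wz": 0,"hand": 0},{"dx": 0,"dy": -0.83,"dz": -0.66,"wx": 0,"wy": 0,"wz": 0,"hand": 0},{"dx": 0,"dy": -1.08,"dz": -0.86,"wx": 0,"wy": 0,"wz": 0,"hand": 0},{"dx": 0,"dy": -1.37,"dz": -1.0,"wx": 0,"wy": 0,"wz": 0,"hand": 0},{"dx": 0,"dy": -1.65,"dz": -1.1,"wx": 0,"wy": 0,"wz": 0,"hand": 0},{"dx": 0,"dy": -1.93,"dz": -1.15,"wx": 0,"wy": 0,"wz": 0,"hand": 0}])

```text
clock: 27.3
eef_pos: [0.502, 0.3038, 0.1102]
tool_rot: [0.672, 0.74, 0.001, 0.0]
ft_force: [-0.2, -0.2, 0.3]
grip_width: -0.0
grasp_force: 0.0
```

```bash
python3 - <<'E'
from h import *
state(); pathplan("bar")
bot.camera("scene"); print([(round(d["score"],2),np.round(d["extent"]).tolist()) for d in bot.look_for("scene","bar_lid")][:3])
E
```

```text
t 27.3 p [0.502  0.3038 0.1102] yaw 5.48 F [-0.2 -0.2  0.3] w -0.0 g 0.0 j [0.54 0.49 0.02 1.1  0.   2.02]
[-0.02, 1.59, 1.36]
[-0.02, 1.48, 1.06]
[-0.02, 1.32, 0.78]
[-0.02, 1.11, 0.54]
[-0.02, 0.86, 0.34]
[-0.02, 0.57, 0.2]
[-0.02, 0.28, 0.1]
[-0.02, -0.0, 0.05]
[-0.02, -0.3, 0.05]
[-0.02, -0.59, 0.11]
[-0.02, -0.87, 0.23]
[-0.02, -1.12, 0.41]
[-0.02, -1.33, 0.63]
[-0.02, -1.5, 0.9]
[(0.77, [235.0, 113.0, 43.0, 39.0]), (0.56, [305.0, 145.0, 46.0, 42.0])]
```

```bash
cat >> h.py <<'E'
def lidcheck(case,camn="scene"):
    "best lid angle: share of lid-coloured pixels inside vs just outside the projected lid"
    C=cam(camn); im=bot.camera(camn); hsv=cv2.cvtColor(im,cv2.COLOR_RGB2HSV)
    if case=="bar": m=((hsv[...,0]<12)|(hsv[...,0]>165))&(hsv[...,1]>90)&(hsv[...,2]<150)
    else: m=(hsv[...,0]>100)&(hsv[...,0]<135)&(hsv[...,1]>90)&(hsv[...,2]<170)
    o,a,hx,L=CASES[case]; a=np.radians(a); u=np.array([np.cos(a),np.sin(a)]); v=np.array([-u[1],u[0]]); W=.082 if case=="bar" else .069
    g=p2w(C,[[c,r] for r in range(384) for c in range(512)],.0)[:,:2]-o
    near=((abs(g@u)<.25)&(abs(g@v)<.2)).reshape(384,512); mm=(m&near)
    res=[]
    for th in np.linspace(0,2.65,28):
        pts=[]
        for rr in (0,L):
            for h in (0,.021):
                for y in (-W,W):
                    X=hx-rr*np.cos(th)+h*np.sin(th); Z=.024+rr*np.sin(th)+h*np.cos(th)
                    pts.append([*(o+X*u+y*v),Z])
        for X in(-hx,hx):
            for y in (-W,W):
                base=[[*(o+x*u+y*v),z] for x in(-hx,hx) for z in(0,.024)]; 
        B=[[*(o+x*u+y*v),z] for x in(-hx,hx) for z in(0,.024) for y in(-W,W)]
        M=np.zeros((384,512),np.uint8)
        for Q in(pts,B): cv2.fillConvexPoly(M,cv2.convexHull(w2p(C,Q).round().astype(np.int32)),1)
        inn=(mm&(M>0)).sum(); res.append((inn-(M>0).sum()*.0-2*(mm&(M==0)).sum(),round(th,2),int(inn),int((mm&(M==0)).sum()),int((M>0).sum())))
    for r in res[::3]: print(r)
    print("coloured px",int(mm.sum()))
E
python3 - <<'E'
from h import *
for n in("scene","top"): print(n);lidcheck("bar",n)
E
```

```text
scene
(np.float64(-509.0), np.float64(0.0), 149, 329, 1599)
(np.float64(-509.0), np.float64(0.29), 149, 329, 1692)
(np.float64(-509.0), np.float64(0.59), 149, 329, 1701)
(np.float64(-497.0), np.float64(0.88), 153, 325, 1706)
(np.float64(-398.0), np.float64(1.18), 186, 292, 1740)
(np.float64(-398.0), np.float64(1.47), 186, 292, 1716)
(np.float64(-398.0), np.float64(1.77), 186, 292, 1685)
(np.float64(-380.0), np.float64(2.06), 192, 286, 1749)
(np.float64(361.0), np.float64(2.36), 439, 39, 2082)
(np.float64(280.0), np.float64(2.65), 412, 66, 2333)
coloured px 478
top
(np.float64(-92.0), np.float64(0.0), 14, 53, 1325)
(np.float64(-74.0), np.float64(0.29), 20, 47, 1448)
(np.float64(-74.0), np.float64(0.59), 20, 47, 1535)
(np.float64(-74.0), np.float64(0.88), 20, 47, 1575)
(np.float64(-74.0), np.float64(1.18), 20, 47, 1592)
(np.float64(-71.0), np.float64(1.47), 21, 46, 1736)
(np.float64(-68.0), np.float64(1.77), 22, 45, 2059)
(np.float64(-26.0), np.float64(2.06), 36, 31, 2270)
(np.float64(67.0), np.float64(2.36), 67, 0, 2448)
(np.float64(67.0), np.float64(2.65), 67, 0, 2454)
coloured px 67
```

The lid stayed open, so the finger slipped over the edge. I'll go again with the finger deeper under the edge and slower.

>>> drive_tool(rows=[{"dx": 0,"dy": 1.0,"dz": -0.3,"wx": 0,"wy": 0,"wz": 0,"hand": 0},{"dx": 0,"dy": 2.0,"dz": -0.3,"wx": 0,"wy": 0,"wz": 0,"hand": 0},{"dx": 0,"dy": 2.05,"dz": -0.2,"wx": 0,"wy": 0,"wz": 0,"hand": 0},{"dx": 0,"dy": 2.05,"dz": 0.5,"wx": 0,"wy": 0,"wz": 0,"hand": 0},{"dx": 0,"dy": 2.05,"dz": 1.2,"wx": 0,"wy": 0,"wz": 0,"hand": 0},{"dx": 0,"dy": 2.05,"dz": 1.6,"wx": 0,"wy": 0,"wz": 0,"hand": 0},{"dx": 0,"dy": 2.05,"dz": 1.65,"wx": 0,"wy": 0,"wz": 0,"hand": 0},{"dx": 0,"dy": 2.05,"dz": 1.65,"wx": 0,"wy": 0,"wz": 0,"hand": 0}])

```text
clock: 28.3
eef_pos: [0.6047, 0.3131, 0.0251]
tool_rot: [0.673, 0.74, -0.001, -0.0]
ft_force: [-0.8, -0.6, 0.8]
grip_width: 0.0004
grasp_force: 0.0
```

```bash
python3 - <<'E'
s=open("h.py").read()
s=s.replace("p=e-[0,.012]","p=e-[.004,.028]").replace("p=(L-.012+.010*(1-th/1.57))*k+.021*nn","f=1-th/1.57; p=(L-.028+.026*f)*k+.021*nn-np.array([.004*(1-f),0])").replace("n=14","n=20")
open("h.py","w").write(s)
E
python3 - <<'E'
from h import *
state(); pathplan("bar")
E
```

```text
t 28.3 p [0.6047 0.3131 0.0251] yaw 5.46 F [-0.8 -0.6  0.8] w 0.0004 g 0.0 j [ 0.48  0.75  0.24  1.06 -0.    1.95]
[-0.01, -0.55, -0.02]
[-0.01, -0.62, -0.23]
[-0.01, -0.71, -0.43]
[-0.01, -0.83, -0.62]
[-0.01, -0.97, -0.78]
[-0.01, -1.13, -0.93]
[-0.01, -1.31, -1.06]
[-0.01, -1.51, -1.16]
[-0.01, -1.72, -1.23]
[-0.01, -1.87, -1.32]
[-0.01, -2.02, -1.39]
[-0.01, -2.19, -1.43]
[-0.01, -2.37, -1.45]
[-0.01, -2.56, -1.45]
[-0.01, -2.74, -1.41]
[-0.01, -2.93, -1.34]
[-0.01, -3.1, -1.25]
[-0.01, -3.27, -1.12]
[-0.01, -3.42, -0.97]
[-0.01, -3.54, -0.79]
```

>>> drive_tool(rows=[{"dx": 0,"dy": -0.3,"dz": 0,"wx": 0,"wy": 0,"wz": 0,"hand": 0},{"dx": 0,"dy": -0.55,"dz": 0,"wx": 0,"wy": 0,"wz": 0,"hand": 0},{"dx": 0,"dy": -0.58,"dz": 0,"wx": 0,"wy": 0,"wz": 0,"hand": 0},{"dx": 0,"dy": -0.66,"dz": -0.15,"wx": 0,"wy": 0,"wz": 0,"hand": 0},{"dx": 0,"dy": -0.75,"dz": -0.35,"wx": 0,"wy": 0,"wz": 0,"hand": 0},{"dx": 0,"dy": -0.87,"dz": -0.55,"wx": 0,"wy": 0,"wz": 0,"hand": 0},{"dx": 0,"dy": -1.0,"dz": -0.72,"wx": 0,"wy": 0,"wz": 0,"hand": 0},{"dx": 0,"dy": -1.16,"dz": -0.88,"wx": 0,"wy": 0,"wz": 0,"hand": 0},{"dx": 0,"dy": -1.16,"dz": -0.88,"wx": 0,"wy": 0,"wz": 0,"hand": 0}])

```text
clock: 29.2
eef_pos: [0.5459, 0.308, 0.0709]
tool_rot: [0.672, 0.74, -0.0, -0.0]
ft_force: [0.3, -0.5, 0.2]
grip_width: -0.0001
grasp_force: 0.1
```

```bash
python3 - <<'E'
from h import *
state(); lidcheck("bar","scene"); pathplan("bar")
E
```

```text
t 29.2 p [0.5459 0.308  0.0709] yaw 5.52 F [ 0.3 -0.5  0.2] w -0.0001 g 0.1 j [0.51 0.6  0.1  1.07 0.   1.99]
(np.float64(32.0), np.float64(0.0), 164, 66, 1599)
(np.float64(32.0), np.float64(0.29), 164, 66, 1692)
(np.float64(32.0), np.float64(0.59), 164, 66, 1701)
(np.float64(32.0), np.float64(0.88), 164, 66, 1706)
(np.float64(107.0), np.float64(1.18), 189, 41, 1740)
(np.float64(110.0), np.float64(1.47), 190, 40, 1716)
(np.float64(110.0), np.float64(1.77), 190, 40, 1685)
(np.float64(110.0), np.float64(2.06), 190, 40, 1749)
(np.float64(110.0), np.float64(2.36), 190, 40, 2082)
(np.float64(110.0), np.float64(2.65), 190, 40, 2333)
coloured px 230
[-0.02, 0.62, 0.88]
[-0.02, 0.56, 0.67]
[-0.02, 0.46, 0.47]
[-0.02, 0.35, 0.28]
[-0.02, 0.2, 0.11]
[-0.02, 0.04, -0.03]
[-0.02, -0.14, -0.16]
[-0.02, -0.34, -0.26]
[-0.02, -0.54, -0.33]
[-0.02, -0.69, -0.42]
[-0.02, -0.85, -0.49]
[-0.02, -1.02, -0.54]
[-0.02, -1.2, -0.56]
[-0.02, -1.38, -0.55]
[-0.02, -1.57, -0.51]
[-0.02, -1.75, -0.45]
[-0.02, -1.93, -0.35]
[-0.02, -2.1, -0.22]
[-0.02, -2.24, -0.07]
[-0.02, -2.37, 0.11]
```

>>> drive_tool(rows=[{"dx": 0,"dy": -0.16,"dz": -0.14,"wx": 0,"wy": 0,"wz": 0,"hand": 0},{"dx": 0,"dy": -0.35,"dz": -0.24,"wx": 0,"wy": 0,"wz": 0,"hand": 0},{"dx": 0,"dy": -0.55,"dz": -0.31,"wx": 0,"wy": 0,"wz": 0,"hand": 0},{"dx": 0,"dy": -0.7,"dz": -0.4,"wx": 0,"wy": 0,"wz": 0,"hand": 0},{"dx": 0,"dy": -0.86,"dz": -0.47,"wx": 0,"wy": 0,"wz": 0,"hand": 0},{"dx": 0,"dy": -1.02,"dz": -0.52,"wx": 0,"wy": 0,"wz": 0,"hand": 0},{"dx": 0,"dy": -1.2,"dz": -0.55,"wx": 0,"wy": 0,"wz": 0,"hand": 0},{"dx": 0,"dy": -1.38,"dz": -0.55,"wx": 0,"wy": 0,"wz": 0,"hand": 0},{"dx": 0,"dy": -1.57,"dz": -0.51,"wx": 0,"wy": 0,"wz": 0,"hand": 0},{"dx": 0,"dy": -1.75,"dz": -0.45,"wx": 0,"wy": 0,"wz": 0,"hand": 0},{"dx": 0,"dy": -1.93,"dz": -0.35,"wx": 0,"wy": 0,"wz": 0,"hand": 0},{"dx": 0,"dy": -2.1,"dz": -0.22,"wx": 0,"wy": 0,"wz": 0,"hand": 0},{"dx": 0,"dy": -2.24,"dz": -0.07,"wx": 0,"wy": 0,"wz": 0,"hand": 0},{"dx": 0,"dy": -2.37,"dz": 0.1,"wx": 0,"wy": 0,"wz": 0,"hand": 0},{"dx": 0,"dy": -2.37,"dz": 0.1,"wx": 0,"wy": 0,"wz": 0,"hand": 0}])

```text
clock: 30.75
eef_pos: [0.4276, 0.296, 0.0635]
tool_rot: [0.672, 0.74, -0.001, -0.0]
ft_force: [0.1, 0.3, 0.1]
grip_width: -0.0
grasp_force: 0.0
```

```bash
python3 - <<'E'
from h import *
state(); lidcheck("bar","scene"); lidcheck("bar","top"); plan(cw("bar",-.032,.053),5.4)
E
```

```text
t 30.75 p [0.4276 0.296  0.0635] yaw 5.5 F [0.1 0.3 0.1] w -0.0 g 0.0 j [ 0.61  0.43 -0.22  0.92  0.    2.08]
(np.float64(927.0), np.float64(0.0), 1009, 41, 1599)
(np.float64(933.0), np.float64(0.29), 1011, 39, 1692)
(np.float64(900.0), np.float64(0.59), 1000, 50, 1701)
(np.float64(789.0), np.float64(0.88), 963, 87, 1706)
(np.float64(702.0), np.float64(1.18), 934, 116, 1740)
(np.float64(654.0), np.float64(1.47), 918, 132, 1716)
(np.float64(546.0), np.float64(1.77), 882, 168, 1685)
(np.float64(492.0), np.float64(2.06), 864, 186, 1749)
(np.float64(492.0), np.float64(2.36), 864, 186, 2082)
(np.float64(492.0), np.float64(2.65), 864, 186, 2333)
coloured px 1050
(np.float64(331.0), np.float64(0.0), 331, 0, 1325)
(np.float64(331.0), np.float64(0.29), 331, 0, 1448)
(np.float64(331.0), np.float64(0.59), 331, 0, 1535)
(np.float64(331.0), np.float64(0.88), 331, 0, 1575)
(np.float64(331.0), np.float64(1.18), 331, 0, 1592)
(np.float64(331.0), np.float64(1.47), 331, 0, 1736)
(np.float64(331.0), np.float64(1.77), 331, 0, 2059)
(np.float64(331.0), np.float64(2.06), 331, 0, 2270)
(np.float64(331.0), np.float64(2.36), 331, 0, 2448)
(np.float64(331.0), np.float64(2.65), 331, 0, 2454)
coloured px 331
d [-0.008 -0.26   0.221] w [-0.028  0.01   0.017]
```

>>> drive_tool(rows=[{"dx": 0,"dy": -0.15,"dz": 0.05,"wx": 0,"wy": 0,"wz": 0,"hand": 0},{"dx": 0,"dy": -0.2,"dz": 0.12,"wx": 0,"wy": 0,"wz": 0,"hand": 0},{"dx": 0,"dy": -0.2,"dz": 0.2,"wx": 0,"wy": 0,"wz": 0,"hand": 0},{"dx": 0,"dy": -0.2,"dz": 0.24,"wx": 0,"wy": 0,"wz": 0,"hand": 0},{"dx": 0,"dy": -0.2,"dz": 0.24,"wx": 0,"wy": 0,"wz": 0,"hand": 0}])

```text
clock: 31.35
eef_pos: [0.4189, 0.2959, 0.0556]
tool_rot: [0.672, 0.74, 0.001, -0.0]
ft_force: [-6.6, -3.2, 23.9]
grip_width: -0.0002
grasp_force: 11.8
```

>>> drive_tool(rows=[{"dx": 0,"dy": 0,"dz": -0.3,"wx": 0,"wy": 0,"wz": 0,"hand": 0},{"dx": 0,"dy": 0,"dz": -1.2,"wx": 0,"wy": 0,"wz": 0,"hand": 0},{"dx": 0,"dy": 0,"dz": -2.2,"wx": 0,"wy": 0,"wz": 0,"hand": 0},{"dx": 0,"dy": 0,"dz": -3.0,"wx": 0,"wy": 0,"wz": 0,"hand": 0},{"dx": 0,"dy": 0,"dz": -3.0,"wx": 0,"wy": 0,"wz": 0,"hand": 0}])

```text
clock: 31.85
eef_pos: [0.4217, 0.2976, 0.2085]
tool_rot: [0.673, 0.74, 0.005, 0.001]
ft_force: [0.3, -0.2, -0.9]
grip_width: -0.0
grasp_force: 0.0
```

```bash
python3 - <<'E'
from h import *
state(); lidcheck("bar","scene"); snap("w11",["bar_case"],.045)
plan(cw("flask",.175,.20),-5.2)
E
```

```text
t 31.85 p [0.4217 0.2976 0.2085] yaw 5.48 F [ 0.3 -0.2 -0.9] w -0.0 g 0.0 j [ 0.61  0.28 -0.03  1.25  0.    2.09]
(np.float64(1011.0), np.float64(0.0), 1089, 39, 1599)
(np.float64(1011.0), np.float64(0.29), 1089, 39, 1692)
(np.float64(987.0), np.float64(0.59), 1081, 47, 1701)
(np.float64(942.0), np.float64(0.88), 1066, 62, 1706)
(np.float64(759.0), np.float64(1.18), 1005, 123, 1740)
(np.float64(693.0), np.float64(1.47), 983, 145, 1716)
(np.float64(603.0), np.float64(1.77), 953, 175, 1685)
(np.float64(558.0), np.float64(2.06), 938, 190, 1749)
(np.float64(558.0), np.float64(2.36), 938, 190, 2082)
(np.float64(558.0), np.float64(2.65), 938, 190, 2333)
coloured px 1128
bar_case 0.82 ext [290. 171.  99. 182.] rect c 0.4461 0.2977 size 83 165 long dir -84.2
bar_case 0.78 ext [ 79. 171. 147. 190.] rect c 0.269 0.2824 size 98 165 long dir -80.3
bar_case 0.66 ext [291. 173.  95. 181.] rect c 0.4471 0.2979 size 80 164 long dir -84.6
d [-12.811   2.93    0.04 ] w [-0.021  0.011  2.136]
```

Wine-red lid is shut and holds: its 80x164 outline sits at 45 mm height. Now the navy lid.

>>> drive_tool(rows=[{"dx": -12.81,"dy": 2.8,"dz": 0.0,"wx": 0,"wy": 0,"wz": 2.14,"hand": 0},{"dx": -12.81,"dy": 2.8,"dz": 0.0,"wx": 0,"wy": 0,"wz": 2.14,"hand": 0},{"dx": -12.81,"dy": 2.8,"dz": 0.0,"wx": 0,"wy": 0,"wz": 2.14,"hand": 0},{"dx": -12.81,"dy": 2.8,"dz": 0.0,"wx": 0,"wy": 0,"wz": 2.14,"hand": 0},{"dx": -12.81,"dy": 2.8,"dz": 0.0,"wx": 0,"wy": 0,"wz": 2.14,"hand": 0},{"dx": -12.81,"dy": 2.8,"dz": 0.0,"wx": 0,"wy": 0,"wz": 2.14,"hand": 0},{"dx": -12.81,"dy": 2.8,"dz": 0.0,"wx": 0,"wy": 0,"wz": 2.14,"hand": 0},{"dx": -12.81,"dy": 2.8,"dz": 0.0,"wx": 0,"wy": 0,"wz": 2.14,"hand": 0},{"dx": -12.81,"dy": 2.8,"dz": 0.0,"wx": 0,"wy": 0,"wz": 2.14,"hand": 0},{"dx": -12.81,"dy": 2.8,"dz": 0.0,"wx": 0,"wy": 0,"wz": 2.14,"hand": 0},{"dx": -12.81,"dy": 2.8,"dz": 0.0,"wx": 0,"wy": 0,"wz": 2.14,"hand": 0},{"dx": -12.81,"dy": 2.8,"dz": 0.0,"wx": 0,"wy": 0,"wz": 2.14,"hand": 0},{"dx": -12.81,"dy": 2.8,"dz": 0.0,"wx": 0,"wy": 0,"wz": 2.14,"hand": 0},{"dx": -12.81,"dy": 2.8,"dz": 0.0,"wx": 0,"wy": 0,"wz": 2.14,"hand": 0},{"dx": -12.81,"dy": 2.8,"dz": 0.8,"wx": 0,"wy": 0,"wz": 2.14,"hand": 0},{"dx": -12.81,"dy": 2.8,"dz": 1.6,"wx": 0,"wy": 0,"wz": 2.14,"hand": 0},{"dx": -12.81,"dy": 2.8,"dz": 1.6,"wx": 0,"wy": 0,"wz": 2.14,"hand": 0},{"dx": -12.81,"dy": 2.8,"dz": 1.6,"wx": 0,"wy": 0,"wz": 2.14,"hand": 0}])

```text
clock: 33.8
eef_pos: [0.6182, -0.3273, 0.1205]
tool_rot: [0.738, 0.674, -0.001, -0.003]
ft_force: [0.2, -0.4, 0.5]
grip_width: 0.0001
grasp_force: 0.0
```

```bash
python3 - <<'E'
from h import *
state(); plan(cw("flask",.168,.034),-5.2)
E
```

```text
t 33.8 p [ 0.6182 -0.3273  0.1205] yaw -5.2 F [ 0.2 -0.4  0.5] w 0.0001 g 0.0 j [-0.49  0.71  0.44  1.3   0.    1.17]
d [-0.014  0.014  1.731] w [-0.062 -0.028 -0.   ]
```

>>> drive_tool(rows=[{"dx": -0.01,"dy": 0.01,"dz": 0.6,"wx": 0,"wy": 0,"wz": 0,"hand": 0},{"dx": -0.01,"dy": 0.01,"dz": 1.2,"wx": 0,"wy": 0,"wz": 0,"hand": 0},{"dx": -0.01,"dy": 0.01,"dz": 1.6,"wx": 0,"wy": 0,"wz": 0,"hand": 0},{"dx": -0.01,"dy": 0.01,"dz": 1.65,"wx": 0,"wy": 0,"wz": 0,"hand": 0},{"dx": -0.01,"dy": 0.01,"dz": 1.65,"wx": 0,"wy": 0,"wz": 0,"hand": 0}])

```text
clock: 34.3
eef_pos: [0.6212, -0.3293, 0.0422]
tool_rot: [0.738, 0.674, 0.0, 0.001]
ft_force: [0.1, -0.1, -0.7]
grip_width: -0.0004
grasp_force: 0.0
```

```bash
python3 - <<'E'
from h import *
state(); pathplan("flask"); lidcheck("flask","scene")
E
```

```text
t 34.3 p [ 0.6212 -0.3293  0.0422] yaw -5.2 F [ 0.1 -0.1 -0.7] w -0.0004 g 0.0 j [-0.49  0.77  0.34  1.13  0.    1.17]
[0.02, -0.36, 0.17]
[0.02, -0.45, -0.08]
[0.02, -0.57, -0.31]
[0.02, -0.71, -0.53]
[0.02, -0.89, -0.72]
[0.02, -1.09, -0.89]
[0.02, -1.31, -1.03]
[0.02, -1.55, -1.14]
[0.02, -1.8, -1.21]
[0.02, -1.99, -1.3]
[0.02, -2.19, -1.36]
[0.02, -2.4, -1.4]
[0.02, -2.61, -1.4]
[0.02, -2.83, -1.37]
[0.02, -3.05, -1.3]
[0.02, -3.27, -1.21]
[0.02, -3.47, -1.08]
[0.02, -3.65, -0.91]
[0.02, -3.81, -0.72]
[0.02, -3.95, -0.5]
(np.float64(-533.0), np.float64(0.0), 71, 302, 3221)
(np.float64(-533.0), np.float64(0.29), 71, 302, 3469)
(np.float64(-533.0), np.float64(0.59), 71, 302, 3458)
(np.float64(-533.0), np.float64(0.88), 71, 302, 3380)
(np.float64(-518.0), np.float64(1.18), 76, 297, 3093)
(np.float64(-518.0), np.float64(1.47), 76, 297, 3240)
(np.float64(-518.0), np.float64(1.77), 76, 297, 3216)
(np.float64(-515.0), np.float64(2.06), 77, 296, 3267)
(np.float64(-362.0), np.float64(2.36), 128, 245, 4245)
(np.float64(223.0), np.float64(2.65), 323, 50, 4959)
coloured px 373
```

>>> drive_tool(rows=[{"dx": 0.02,"dy": -0.1,"dz": 0.12,"wx": 0,"wy": 0,"wz": 0,"hand": 0},{"dx": 0.02,"dy": -0.34,"dz": 0.17,"wx": 0,"wy": 0,"wz": 0,"hand": 0},{"dx": 0.02,"dy": -0.38,"dz": 0.17,"wx": 0,"wy": 0,"wz": 0,"hand": 0},{"dx": 0.02,"dy": -0.48,"dz": 0.0,"wx": 0,"wy": 0,"wz": 0,"hand": 0},{"dx": 0.02,"dy": -0.6,"dz": -0.24,"wx": 0,"wy": 0,"wz": 0,"hand": 0},{"dx": 0.02,"dy": -0.74,"dz": -0.46,"wx": 0,"wy": 0,"wz": 0,"hand": 0},{"dx": 0.02,"dy": -0.92,"dz": -0.66,"wx": 0,"wy": 0,"wz": 0,"hand": 0},{"dx": 0.02,"dy": -1.12,"dz": -0.84,"wx": 0,"wy": 0,"wz": 0,"hand": 0},{"dx": 0.02,"dy": -1.12,"dz": -0.84,"wx": 0,"wy": 0,"wz": 0,"hand": 0}])

```text
clock: 35.25
eef_pos: [0.5628, -0.3231, 0.0835]
tool_rot: [0.739, 0.674, -0.0, -0.0]
ft_force: [0.3, -0.7, -0.8]
grip_width: -0.0001
grasp_force: 0.1
```

```bash
python3 - <<'E'
from h import *
state(); pathplan("flask"); lidcheck("flask","scene")
E
```

```text
t 35.25 p [ 0.5628 -0.3231  0.0835] yaw -5.29 F [ 0.3 -0.7 -0.8] w -0.0001 g 0.1 j [-0.52  0.63  0.19  1.13 -0.    1.14]
[0.01, 0.82, 0.99]
[0.01, 0.73, 0.75]
[0.01, 0.61, 0.51]
[0.01, 0.46, 0.3]
[0.01, 0.28, 0.11]
[0.01, 0.08, -0.06]
[0.01, -0.14, -0.2]
[0.01, -0.38, -0.31]
[0.01, -0.63, -0.38]
[0.01, -0.82, -0.47]
[0.01, -1.01, -0.53]
[0.0, -1.22, -0.57]
[0.0, -1.44, -0.57]
[0.0, -1.66, -0.54]
[0.0, -1.88, -0.47]
[0.0, -2.09, -0.37]
[0.0, -2.29, -0.24]
[0.0, -2.48, -0.08]
[0.0, -2.64, 0.12]
[0.0, -2.78, 0.33]
(np.float64(232.0), np.float64(0.0), 580, 174, 3221)
(np.float64(229.0), np.float64(0.29), 579, 175, 3469)
(np.float64(250.0), np.float64(0.59), 586, 168, 3458)
(np.float64(286.0), np.float64(0.88), 598, 156, 3380)
(np.float64(433.0), np.float64(1.18), 647, 107, 3093)
(np.float64(637.0), np.float64(1.47), 715, 39, 3240)
(np.float64(718.0), np.float64(1.77), 742, 12, 3216)
(np.float64(598.0), np.float64(2.06), 702, 52, 3267)
(np.float64(550.0), np.float64(2.36), 686, 68, 4245)
(np.float64(544.0), np.float64(2.65), 684, 70, 4959)
coloured px 754
```

The navy lid is following, at about 1.8–1.9 rad. I'll continue.

>>> drive_tool(rows=[{"dx": 0,"dy": -0.16,"dz": -0.17,"wx": 0,"wy": 0,"wz": 0,"hand": 0},{"dx": 0,"dy": -0.4,"dz": -0.29,"wx": 0,"wy": 0,"wz": 0,"hand": 0},{"dx": 0,"dy": -0.63,"dz": -0.36,"wx": 0,"wy": 0,"wz": 0,"hand": 0},{"dx": 0,"dy": -0.82,"dz": -0.45,"wx": 0,"wy": 0,"wz": 0,"hand": 0},{"dx": 0,"dy": -1.01,"dz": -0.52,"wx": 0,"wy": 0,"wz": 0,"hand": 0},{"dx": 0,"dy": -1.22,"dz": -0.56,"wx": 0,"wy": 0,"wz": 0,"hand": 0},{"dx": 0,"dy": -1.44,"dz": -0.57,"wx": 0,"wy": 0,"wz": 0,"hand": 0},{"dx": 0,"dy": -1.66,"dz": -0.54,"wx": 0,"wy": 0,"wz": 0,"hand": 0},{"dx": 0,"dy": -1.88,"dz": -0.47,"wx": 0,"wy": 0,"wz": 0,"hand": 0},{"dx": 0,"dy": -2.09,"dz": -0.37,"wx": 0,"wy": 0,"wz": 0,"hand": 0},{"dx": 0,"dy": -2.29,"dz": -0.24,"wx": 0,"wy": 0,"wz": 0,"hand": 0},{"dx": 0,"dy": -2.48,"dz": -0.08,"wx": 0,"wy": 0,"wz": 0,"hand": 0},{"dx": 0,"dy": -2.64,"dz": 0.12,"wx": 0,"wy": 0,"wz": 0,"hand": 0},{"dx": 0,"dy": -2.78,"dz": 0.32,"wx": 0,"wy": 0,"wz": 0,"hand": 0},{"dx": 0,"dy": -2.78,"dz": 0.32,"wx": 0,"wy": 0,"wz": 0,"hand": 0}])

```text
clock: 36.8
eef_pos: [0.4245, -0.31, 0.0657]
tool_rot: [0.739, 0.674, -0.0, -0.001]
ft_force: [0.1, -0.8, 0.7]
grip_width: 0.0
grasp_force: 0.4
```

```bash
python3 - <<'E'
from h import *
state(); lidcheck("flask","scene"); plan(cw("flask",-.038,.053),-5.2)
E
```

```text
t 36.8 p [ 0.4245 -0.31    0.0657] yaw -5.27 F [ 0.1 -0.8  0.7] w 0.0 g 0.4 j [-0.63  0.44 -0.21  0.93 -0.    1.03]
(np.float64(2230.0), np.float64(0.0), 2494, 132, 3221)
(np.float64(2272.0), np.float64(0.29), 2508, 118, 3469)
(np.float64(2269.0), np.float64(0.59), 2507, 119, 3458)
(np.float64(2194.0), np.float64(0.88), 2482, 144, 3380)
(np.float64(1522.0), np.float64(1.18), 2258, 368, 3093)
(np.float64(1474.0), np.float64(1.47), 2242, 384, 3240)
(np.float64(1426.0), np.float64(1.77), 2226, 400, 3216)
(np.float64(1396.0), np.float64(2.06), 2216, 410, 3267)
(np.float64(1396.0), np.float64(2.36), 2216, 410, 4245)
(np.float64(1396.0), np.float64(2.65), 2216, 410, 4959)
coloured px 2626
d [-0.004 -0.232  0.264] w [-0.018 -0.006 -0.011]
```

>>> drive_tool(rows=[{"dx": 0,"dy": -0.15,"dz": 0.06,"wx": 0,"wy": 0,"wz": 0,"hand": 0},{"dx": 0,"dy": -0.22,"dz": 0.14,"wx": 0,"wy": 0,"wz": 0,"hand": 0},{"dx": 0,"dy": -0.22,"dz": 0.21,"wx": 0,"wy": 0,"wz": 0,"hand": 0},{"dx": 0,"dy": -0.22,"dz": 0.27,"wx": 0,"wy": 0,"wz": 0,"hand": 0},{"dx": 0,"dy": -0.22,"dz": 0.27,"wx": 0,"wy": 0,"wz": 0,"hand": 0}])

```text
clock: 37.35
eef_pos: [0.4156, -0.31, 0.0556]
tool_rot: [0.739, 0.674, -0.0, 0.001]
ft_force: [-3.9, 2.0, 18.9]
grip_width: 0.0002
grasp_force: 9.8
```

>>> drive_tool(rows=[{"dx": 0,"dy": 0,"dz": -0.3,"wx": 0,"wy": 0,"wz": 0,"hand": 0},{"dx": 0,"dy": 0,"dz": -1.2,"wx": 0,"wy": 0,"wz": 0,"hand": 0},{"dx": 0,"dy": 0,"dz": -2.2,"wx": 0,"wy": 0,"wz": 0,"hand": 0},{"dx": 0,"dy": 0,"dz": -3.2,"wx": 0,"wy": 0,"wz": 0,"hand": 0},{"dx": 0,"dy": 0,"dz": -3.2,"wx": 0,"wy": 0,"wz": 0,"hand": 0},{"dx": 0,"dy": 0,"dz": -3.2,"wx": 0,"wy": 0,"wz": 0,"hand": 0},{"dx": 0,"dy": 0,"dz": -3.2,"wx": 0,"wy": 0,"wz": 0,"hand": 0}])

```text
clock: 38.05
eef_pos: [0.414, -0.3086, 0.2111]
tool_rot: [0.739, 0.674, -0.0, -0.002]
ft_force: [-1.1, 0.1, -0.5]
grip_width: -0.0001
grasp_force: 0.0
```

```bash
python3 - <<'E'
from h import *
state(); snap("w12",["flask_case"],.045); lidcheck("bar","scene")
C=cam("wrist"); im=bot.camera("wrist"); hsv=cv2.cvtColor(im,cv2.COLOR_RGB2HSV)
m=cv2.inRange(hsv,(100,80,20),(135,255,255)); m[245:]=0
c=max(cv2.findContours(m,0,2)[0],key=cv2.contourArea).reshape(-1,2)
print("navy",cv2.minAreaRect((p2w(C,c,.045)[:,:2]*1000).astype(np.float32)))
im=bot.camera("top"); C=cam("top")
for t in("flask","name_bar","blank","brush","driver","loupe","tin","cutters"):
    print(t,[(round(d["score"],2),np.round(d["extent"]).tolist()) for d in bot.look_for("top",t)][:2])
E
```

```text
t 38.05 p [ 0.414  -0.3086  0.2111] yaw -5.22 F [-1.1  0.1 -0.5] w -0.0001 g 0.0 j [-0.64  0.29 -0.01  1.27 -0.    1.02]
flask_case 0.87 ext [304. 176. 117. 150.] rect c 0.45 -0.3142 size 140 99 long dir 84.2
(np.float64(994.0), np.float64(0.0), 1072, 39, 1599)
(np.float64(994.0), np.float64(0.29), 1072, 39, 1692)
(np.float64(970.0), np.float64(0.59), 1064, 47, 1701)
(np.float64(943.0), np.float64(0.88), 1055, 56, 1706)
(np.float64(757.0), np.float64(1.18), 993, 118, 1740)
(np.float64(691.0), np.float64(1.47), 971, 140, 1716)
(np.float64(601.0), np.float64(1.77), 941, 170, 1685)
(np.float64(556.0), np.float64(2.06), 926, 185, 1749)
(np.float64(556.0), np.float64(2.36), 926, 185, 2082)
(np.float64(556.0), np.float64(2.65), 926, 185, 2333)
coloured px 1111
navy ((450.0006408691406, -315.2668151855469), (120.02554321289062, 77.74183654785156), 84.71843719482422)
flask [(0.73, [342.0, 132.0, 30.0, 21.0])]
name_bar []
blank [(0.67, [286.0, 214.0, 27.0, 36.0])]
brush [(0.66, [377.0, 143.0, 16.0, 47.0])]
driver [(0.54, [270.0, 112.0, 7.0, 23.0])]
loupe [(0.67, [285.0, 179.0, 7.0, 4.0])]
tin [(0.72, [372.0, 220.0, 40.0, 33.0]), (0.46, [236.0, 201.0, 13.0, 15.0])]
cutters [(0.59, [328.0, 204.0, 13.0, 20.0]), (0.29, [372.0, 222.0, 41.0, 31.0])]
```

```bash
python3 -c "from workcell import bot; print(bot.job_done())"
```

```text
the job is handed in; nothing more can be done
None
```

The flask and the name bar are each in their case. Both lids were pressed shut and stayed shut after the arm let go, and I handed the job in at about 38 s (the result wasn't shown to me); the name bar lid took a second try after the finger slipped over its edge, and I set the flask on the bench once to grip it higher.

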